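Clamp the dam of a gel caster with a T-handle hex key

ROBOT

A 7-joint arm with a two-finger parallel gripper is mounted at the origin on the work surface. World frame = base frame: x ahead of the robot, y to its left, z up, the work surface at z = 0. Lengths are in mm, angles in rad, forces in N, time in s.
With the tool pointing down it reaches from about 400 to 875 mm from the base axis. Payload 4.4 kg.
Tool frame: the origin (TCP) lies between the finger pads; the fingertips stand ctrl.tip_reach ahead of it and the grasp point (between the pads) lies 8 mm behind it (ctrl.tip_reach is the distance from the TCP to the fingertips, in mm); z points along the fingers, y is the direction in which the jaws open and shut (so a half turn about z gives the same grasp; the last joint's range is limited). The gripper opens to 85 mm and grips with 20 to 120 N. Pads are 22 mm wide; open, the fingers measure 114 mm over their backs; the gripper's body (76 mm by 85 mm) begins 54 mm behind the grasp point. The pads swing forward as they close: fully open they stand 13 mm farther back than shut.
Start: joints at [-1.377, 0.628, 0.038, 1.517, -0.027, 0.996, -0.02], TCP at [166.952, 628.207, 242.313] pointing down, gripper open.
Joint ranges: [-3.06, 3.06], [-0.37, 2.12], [-1.25, 1.32], [0.18, 2.47], [-1.1, 4.24], [0.23, 1.98], [-2.94, 2.94]. Speed limits (rad/s): [2.57, 2.57, 3.14, 3.14, 3.14, 3.14, 3.14].

INTERFACE

Orientations are given as [roll, pitch, yaw] about the fixed x, y, z axes, in that order (R = Rz(yaw) Ry(pitch) Rx(roll)).
In Python, from cell import status, viewer, order, ctrl gives the robot as it stands.
- The arm moves only by the tool play_rows, never from a script. Its argument "series" is a list of rows, each a list of 5 numbers: the shift along the tool's x, y, z in cm, then the turn about the tool's z in degrees, then the closure, from 0 (fully open) to 1 (shut). In form: [[x, y, z, yaw, gripper], ...]. A call has 1 to 8 rows; each row is the pose to reach, as a shift and turn from the pose commanded when the call began, along the tool's axes at that moment; what a row does not reach only later rows make up. A row lasts 1/10 s, in which the tool goes at most 50 mm and 8.59 degrees, less where a joint would pass 70% of its speed; a pose out of reach is approached as far as the arm can. A call with a gripper value outside its range is refused whole. The fingers move at their own pace and stop on an object; the grip force is fixed at half the most. Time passes only in rows, so rows that repeat a pose let the fingers close. It gives the time, the measured TCP pose, the force and the opening at its end, in the units of the state.
- status.read_state(): the state, without advancing time (a new reading comes with each control period).
- viewer.get_image(name): name is "scene" or "top" or "wrist"; returns a dict with "img" (400x640x3 uint8, red, green, blue), "vfov" (degrees; the focal length in pixels is half the picture's height over the tangent of half this angle, whatever the lens; pixels are square), "cx", "cy" (the principal point, pixels), "rvec" (rotation vector, rad) and "tvec" (3), from world to camera coordinates, as OpenCV has them; the wrist camera has in their place "tool_from_camera" (4x4, takes a point from camera to tool coordinates, whose origin is the TCP and whose axes are the flange's). Camera axes: x right, y down, z forward; pixel columns grow to the right and rows downward; lengths in mm; the calibration is good to about 2 mm. A picture is of the moment at which its call begins: read the wrist's pose just before it. There is no depth.
- order.finish_job(): hands the job in, once; it reports no verdict.
The state is a dict: "clock": time; "qpos": joint angles; "qd": joint speeds; "tau": joint torques, N m; "eef_pos": TCP position; "tool_rot": TCP orientation; "force": force on the tool from outside, world axes, zero at the start; "torque": the same for the moment, N m; "width": finger opening in mm.
Only numpy, scipy, OpenCV 4.12 (cv2) and the standard library are available. Lean on these libraries where they do the work, as an engineer would, in place of code of your own. Each camera call takes 0.05 s, during which the arm holds its last target. There are 200 camera calls.

TASK

Slide the white dam bar sideways along the gel caster, under the steel clamp jaw, until its end is home against the end stop. Then take the larger of the two T-handle hex keys from the rack, seat it fully in the slanted clamp screw, and turn the screw clockwise as far as it goes to clamp the dam. Leave the key standing in the screw, leave the thinner key in the rack and do not knock over the glass beaker.

Things in the scene. Friction and masses are not known exactly. Their poses are not given: they have to be found in the camera images.
- caster: Gel caster, fixed: grey plate 190 (x) x 272 (y) x 12 mm, a clear gel bed 5 mm high along its front (-x) side with a 12 mm high red edge. Origin: centre of the plate's underside; z up, x away from the robot at yaw 0. At its +y end stands an aluminium clamp, housing at caster x +20 to +90 mm, 38 mm high above the plate, with the slanted screw on it.
- jaw_under (a point): Centre of the underside of the flat steel jaw (50 in x, 45 in y, 12 mm thick) that overhangs the dam's channel; axes as the caster. With the screw at 0 it is 45.5 mm above the plate's top; it comes down 5 mm per rad of screw turn, onto the dam.
- pocket (a point): Where the centre of the dam's underside lies when home (caster x +5, y +45, z +12 mm); axes as the caster. From here the channel, 29 mm wide in x between 30 mm high walls, runs from y = +25 to the end stop at y = +75 mm, with flared lead-ins from y = +8 mm. The jaw covers y = +30 to +75.
- dam: Loose white plastic bar 24 (x) x 150 (y) x 40 (z) mm, 0.17 kg, standing on the caster's plate 50 to 90 mm short of home, roughly in line with the channel, up to 8 mm off in x and 0.1 rad in yaw. Origin: centre of its underside; axes as the caster's when home. Its +y end goes under the jaw; take it near its -y end, away from the clamp.
- clamp_screw (a joint): Angle of the clamp screw, rad: starts at 0 to 0.25 (open), grows clockwise as seen looking onto the head, stops at 1.2 (clamped). Friction about 0.09 N m; it stays where it is left.
- socket_mouth (a point): Centre of the mouth of the screw's hexagonal socket, at the top face of the knurled steel head (38 mm in diameter, 28 mm high). It turns with the screw. z is the screw axis pointing out of the socket, 30 degrees from vertical, leaning towards the caster's -x (front). x is normal to one of the six flats; 19.5 mm across flats.
- socket_floor (a point): Centre of the socket's floor, 22 mm below the mouth along the axis; same axes as socket_mouth.
- key: The larger T-handle hex key, loose, 0.24 kg: grey handle 80 (x) x 22 (y) x 30 (z) mm, round neck 22 mm thick, 15 mm long, steel hexagonal shank 18 mm across flats (x is normal to a flat), last 6 mm tapered to 12 mm. Origin: centre of the handle's underside; z towards the handle, tip at z = -110 mm. It hangs upright in either rack hole, handle resting on the rack's top, 125 mm above the table.
- key_tip (a point): Centre of the larger key's tip, 110 mm under its handle; axes as the key's.
- thin_key: The smaller key, alike but with a 60 mm wide handle and a shank 10 mm across flats and 85 mm long (with neck); it hangs in the other hole and does not fit the screw. Origin: centre of the handle's underside.
- rack: White key rack, fixed, 190 (x) x 84 (y) x 125 (z) mm, on the robot's left or right; two 25 mm square holes at x = -52 and +52 mm in its 12 mm top plate, which carries the key handles. Origin: centre of its underside.
- beaker: Glass beaker, loose, 68 mm in diameter, 85 mm high, behind the caster. Origin: centre of its underside.
Not all that is in view belongs to the job. Leave any turquoise look-alike of the key alone.

How it is judged:
By the outcome, as a careful person would: the job done as asked, in the order asked, and still so for the second after the job is handed in, with the robot touching nothing.
It also fails if it takes over 67 s, if anything falls off the work surface, if the arm or the gripper's body presses on something with over 40 N, if the wrist force passes 120 N, or if a joint passes its speed limit or range.

## Working session

There is one attempt and no reset: what is moved stays moved. The work goes in short steps, Python scripts to look and compute and a tool call to move; the robot and the scene stay as the last step left them, time stands still between calls to the robot, and variables do not carry over. Pictures are saved under pics/ and viewed, about 8 in all and at most 12, crops included, and the job is handed in when it is done.

Besides the shell and the picture viewer there is one more tool, called after ">>>" as name(argument=value, ...) on one line, values as JSON. play_rows: Moves the arm, as the interface text tells. Its arguments: {"type":"object","properties":{"series":{"type":"array","items":{"type":"array","items":{"type":"number"}}}},"required":["series"]}

```bash
mkdir -p pics; ls; python3 - <<'E'
from cell import status,viewer,ctrl
import cv2,numpy as np
s=status.read_state();print(s);print(ctrl.tip_reach)
ims=[]
for n in("scene","top"):
    d=viewer.get_image(n);im=d.pop("img");print(n,d)
    cv2.imwrite(f"pics/{n}0.png",im[...,::-1])
d=viewer.get_image("wrist");d.pop("img");print(d)
E
```

```text
pics
{'clock': 0.0, 'qpos': array([-1.3768125 ,  0.62934131,  0.03842901,  1.51838037, -0.02699646,
        0.99630088, -0.02000033]), 'qd': array([-0.0016409 , -0.00077078,  0.00128354, -0.00040622,  0.00094654,
        0.00048705,  0.00073436]), 'tau': array([ 6.12097265e-04, -5.63391709e+01,  1.22639135e+00, -1.93451875e+01,
        1.09501672e-02,  1.02291009e-02, -1.83071188e-05]), 'eef_pos': array([166.77522756, 627.60743456, 241.38800314]), 'tool_rot': array([-3.13968047e+00,  2.06843888e-05,  2.88182063e+00]), 'force': array([ 0.2281265 , -0.10874089, -0.63204092]), 'torque': array([ 0.00824696, -0.06231439, -0.02909554]), 'width': 85.3712486713204}
11.0
scene {'vfov': 49.28454282891686, 'cx': 310.5538291875118, 'cy': 198.81719375718012, 'rvec': array([ 2.33532507,  0.69050251, -0.26921996]), 'tvec': array([-497.47232229, -173.46407604, 1337.94259892])}
top {'vfov': 54.33157899129587, 'cx': 318.1241100328802, 'cy': 200.2386060481964, 'rvec': array([ 2.17492364, -2.15129981,  0.08265863]), 'tvec': array([ -8.02568332, 579.39478744, 898.77857601])}
{'vfov': 68.60978147684754, 'cx': 318.4430713837706, 'cy': 198.96115371582312, 'tool_from_camera': array([[-3.51917952e-04, -9.51465009e-01, -3.07756744e-01,
         7.86004525e+01],
       [ 9.99999919e-01, -2.74581395e-04, -2.94594143e-04,
         6.06575674e-01],
       [ 1.95791743e-04, -3.07756823e-01,  9.51465028e-01,
        -1.32615169e+02],
       [ 0.00000000e+00,  0.00000000e+00,  0.00000000e+00,
         1.00000000e+00]])}
```

View pics/scene0.png

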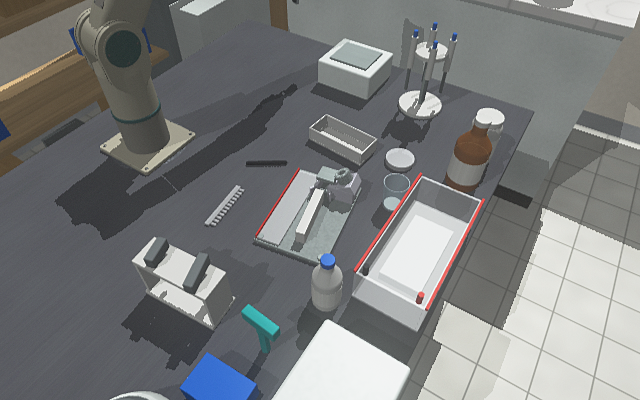

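View pics/top0.png

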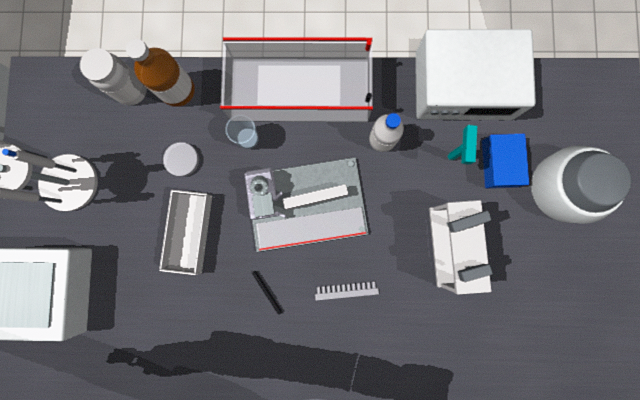

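Top view: caster at around (305,205), with the clamp on its left (+y) end and the white dam at (315,197). The rack is at (462,248) on the robot's right. It holds two grey-handled keys, at (470,221) and (474,272). The turquoise look-alike is at (466,145), outside the rack. The upper key (470,221) looks larger, so I'll confirm that in an enlarged crop.

```bash
cat > h.py <<'E'
import cv2,numpy as np
from cell import status,viewer
from scipy.spatial.transform import Rotation as R
def cam(n):
    s=status.read_state();d=viewer.get_image(n);f=200/np.tan(np.radians(d["vfov"]/2))
    d["K"]=np.array([[f,0,d["cx"]],[0,f,d["cy"]],[0,0,1]])
    if n=="wrist":
        Rt=R.from_euler("xyz",s["tool_rot"]).as_matrix();T=np.eye(4);T[:3,:3]=Rt;T[:3,3]=s["eef_pos"]
        W=np.linalg.inv(T@d["tool_from_camera"]);d["R"]=W[:3,:3];d["t"]=W[:3,3]
    else: d["R"]=cv2.Rodrigues(d["rvec"])[0];d["t"]=d["tvec"]
    return d
def proj(d,P):
    c=np.atleast_2d(P)@d["R"].T+d["t"];p=c@d["K"].T;return p[:,:2]/p[:,2:]
def hit(d,uv,z):
    r=d["R"].T@np.linalg.solve(d["K"],[uv[0],uv[1],1]);o=-d["R"].T@d["t"]
    return o+r*(z-o[2])/r[2]
def crop(im,x0,x1,y0,y1,k,step=10):
    c=cv2.resize(im[y0:y1,x0:x1,::-1],None,fx=k,fy=k,interpolation=cv2.INTER_CUBIC).copy()
    for x in range(-(-x0//step)*step,x1,step):
        X=int((x-x0+.5)*k);cv2.line(c,(X,0),(X,6),(0,255,255),1);cv2.putText(c,str(x),(X-9,16),0,.33,(0,255,255),1)
    for y in range(-(-y0//step)*step,y1,step):
        Y=int((y-y0+.5)*k);cv2.line(c,(0,Y),(6,Y),(0,255,255),1);cv2.putText(c,str(y),(8,Y+4),0,.33,(0,255,255),1)
    return c
E
python3 - <<'E'
from h import *
d=cam("top");im=d["img"]
a=crop(im,238,376,150,258,3.5);b=crop(im,420,505,190,300,3.5)
H=max(a.shape[0],b.shape[0]);f=lambda c:cv2.copyMakeBorder(c,0,H-c.shape[0],0,4,0)
cv2.imwrite("pics/c1.png",np.hstack([f(a),f(b)]))
E
```

```text
(no output)
```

View pics/c1.png

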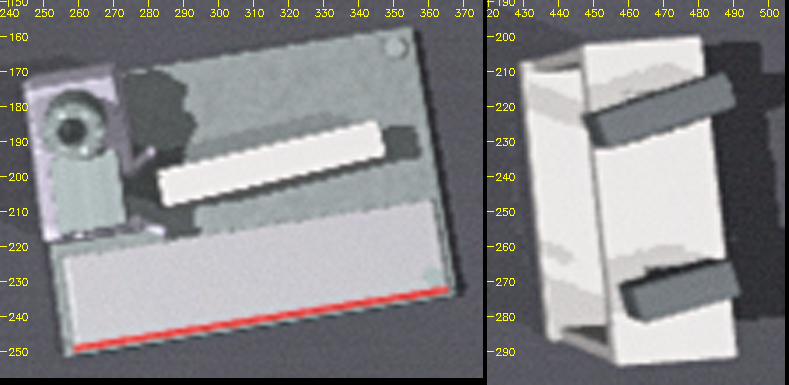

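```bash
python3 - <<'E'
from h import *
d=cam("top")
print("f",d["K"][0,0], "cam pos",-d["R"].T@d["t"])
P={"TR":(355.5,157.5,12),"BR":(369,234,12),"BL":(257,251,12),
"dam-y back":(345,184,52),"dam-y front":(347,194,52),"dam+y back":(282,198,52),"dam+y front":(285,208.5,52),"jaw front R":(273,214,69),"head":(259,187,80),
"K UL":(448,223,155),"K LL":(452,231.5,155),"K UR":(487,212,155),"K LR":(490,220.5,155),
"k UL":(458,272,155),"k LL":(464,281,155),"k UR":(488,264.5,155),"k LR":(490,273.5,155),
"rTL":(448,202,125),"rTR":(481,200,125),"rBL":(456,293,125),"rBR":(490.5,291.5,125)}
for k,v in P.items(): print(k,hit(d,v[:2],v[2]).round(1))
E
```

```text
f 389.73011863424057 cam pos [491.02652659 -20.06403606 949.76631054]
TR [686.6 -91.3  12. ]
BR [ 501.1 -124.    12. ]
BL [457.4 143.6  12. ]
dam-y back [615.6 -64.1  52. ]
dam-y front [592.3 -68.9  52. ]
dam+y back [581.5  81.7  52. ]
dam+y front [557.1  74.2  52. ]
jaw front R [543.1  99.5  69. ]
head [603.1 131.   80. ]
K UL [ 523.6 -267.8  155. ]
K LL [ 506.5 -275.5  155. ]
K UR [ 546.7 -346.8  155. ]
K LR [ 529.6 -352.3  155. ]
k UL [ 425.9 -285.7  155. ]
k LL [ 408.3 -297.2  155. ]
k UR [ 441.5 -345.7  155. ]
k LR [ 423.8 -349.1  155. ]
rTL [ 569.1 -278.   125. ]
rTR [ 574.1 -347.3  125. ]
rBL [ 380.5 -290.7  125. ]
rBR [ 384.6 -361.5  125. ]
```

Larger key: the upper handle, (448–490, 212–231). It measures 82 mm long against about 60 mm for the other handle at (458–490, 264–281). It is grey and in the rack, unlike the turquoise one at (466,145). The caster measures 188×271 mm (190×272 expected) and the dam 149 mm (150 expected), so the measurements hold. I'll do the dam first.

```bash
cat > go.py <<'E'
import sys
from h import *
# target x y z yaw -> tool shift cm, turn deg
s=status.read_state();x,y,z,yaw=map(float,sys.argv[1:5])
Rt=R.from_euler("xyz",s["tool_rot"]).as_matrix()
d=Rt.T@(np.array([x,y,z])-s["eef_pos"])/10
c=np.arctan2(Rt[1,0],Rt[0,0]);a=(yaw-c+np.pi)%(2*np.pi)-np.pi
print("shift cm",d.round(2),"turn",round(-np.degrees(a),1),"| t",round(s["clock"],2),"q",s["qpos"].round(2),"pos",s["eef_pos"].round(1),"yaw",round(c,3),"F",s["force"].round(1),"w",round(s["width"],1))
E
python3 go.py 599 -45 200 1.806
```

```text
shift cm [-59.05 -53.93   4.23] turn 61.6 | t 0.25 q [-1.38  0.63  0.04  1.52 -0.03  1.   -0.02] pos [166.9 627.9 241.9] yaw 2.882 F [-0.4  0.5  0.1] w 85.2
```

>>> play_rows(series=[[-59.0, -53.9, 4.2, 61.6, 0], [-59.0, -53.9, 4.2, 61.6, 0], [-59.0, -53.9, 4.2, 61.6, 0], [-59.0, -53.9, 4.2, 61.6, 0], [-59.0, -53.9, 4.2, 61.6, 0], [-59.0, -53.9, 4.2, 61.6, 0], [-59.0, -53.9, 4.2, 61.6, 0], [-59.0, -53.9, 4.2, 61.6, 0]])

```text
clock: 1.05
eef_pos: [383.5, 290.5, 221.4]
tool_rot: [3.141, -0.0, 1.803]
force: [1.4, 0.2, 0.6]
width: 85.5
```

```bash
python3 go.py 599 -45 200 1.806
```

```text
shift cm [-37.62  13.23   2.15] turn -0.1 | t 1.05 q [-0.95  0.44  0.34  2.01 -0.21  0.73 -0.25] pos [383.5 290.5 221.4] yaw 1.803 F [1.4 0.2 0.6] w 85.5
```

>>> play_rows(series=[[-37.6, 13.2, 2.1, 0, 0], [-37.6, 13.2, 2.1, 0, 0], [-37.6, 13.2, 2.1, 0, 0], [-37.6, 13.2, 2.1, 0, 0], [-37.6, 13.2, 2.1, 0, 0], [-37.6, 13.2, 2.1, 0, 0], [-37.6, 13.2, 2.1, 0, 0], [-37.6, 13.2, 2.1, 0, 0]])

```text
clock: 1.85
eef_pos: [599.9, -44.6, 200.2]
tool_rot: [3.141, -0.0, 1.806]
force: [0.9, 0.2, 0.4]
width: 85.5
```

```bash
python3 go.py 599 -45 200 1.806; python3 - <<'E'
from h import *
d=cam("wrist");np.save("pics/w.npy",{k:d[k] for k in("K","R","t")},allow_pickle=True)
cv2.imwrite("pics/w1.png",crop(d["img"],0,640,0,400,1.25,40))
E
```

```text
shift cm [-0.02 -0.09  0.02] turn 0.0 | t 1.85 q [-0.16  0.62  0.31  1.71 -0.24  0.84  0.48] pos [599.9 -44.6 200.2] yaw 1.806 F [0.9 0.2 0.4] w 85.5
```

View pics/w1.png

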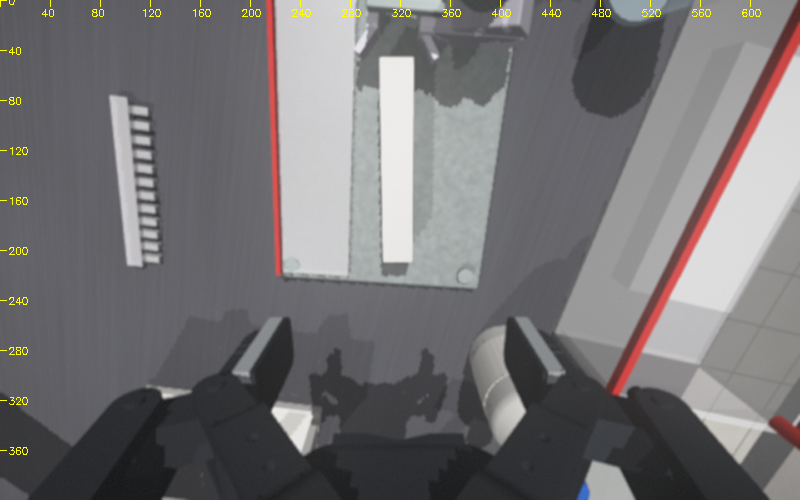

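The wrist view shows the dam, with its -y end at px (306–330, 210) and its +y end at (304–331, 45). The plate's end edge runs from (223,222) to (381,230). Next I'll refine with these.

```bash
python3 - <<'E'
from h import *
d=np.load("pics/w.npy",allow_pickle=True).item()
for n,u,v,z in [("dam-y L",305.6,210,52),("dam-y R",329.8,209.5,52),("dam+y L",303.3,45.5,52),("dam+y R",331,45.5,52),("plate c",381,230,12),("plateR far",409,38,12),("red near",223,219,24),("red far",218,0,24)]:
    print(n,hit(d,(u,v),z).round(1))
print(proj(d,[599.9,-44.6,200]))
E
```

```text
dam-y L [593.1 -70.2  52. ]
dam-y R [616.9 -63.9  52. ]
dam+y L [558.   76.3  52. ]
dam+y R [581.2  81.9  52. ]
plate c [687.6 -88.7  12. ]
plateR far [653.6 113.1  12. ]
red near [ 505.7 -112.9   24. ]
red far [472.2  98.9  24. ]
[[317.53402947 266.18635479]]
```

>>> play_rows(series=[[0, 0, 5, 0, 0], [0, 0, 10, 0, 0], [0, 0, 14, 0, 0], [0, 0, 16.3, 0, 0], [0, 0, 16.3, 0, 0.3], [0, 0, 16.3, 0, 0.8], [0, 0, 16.3, 0, 1], [0, 0, 16.3, 0, 1]])

```text
clock: 2.7
eef_pos: [600.3, -42.7, 39.2]
tool_rot: [3.138, 0.001, 1.807]
force: [-0.4, -0.1, 0.5]
width: 28.1
```

>>> play_rows(series=[[0, 0, 0, 0, 1], [0, 0, 0, 0, 1], [0, 0, 0, 0, 1]])

```text
clock: 3.0
eef_pos: [600.3, -42.8, 39.3]
tool_rot: [3.138, 0.001, 1.807]
force: [-0.7, -0.1, 6.6]
width: 23.0
```

```bash
python3 go.py 582 21 37 1.736
```

```text
shift cm [ 6.63 -0.29  0.23] turn 4.1 | t 3.0 q [-0.11  0.85  0.21  1.8  -0.32  0.52  0.55] pos [600.3 -42.8  39.3] yaw 1.807 F [-0.7 -0.1  6.6] w 23.0
```

```bash
python3 go.py 589.7 -47.6 39.3 1.736
```

```text
shift cm [-0.22 -1.15 -0.  ] turn 4.1 | t 3.0 q [-0.11  0.85  0.21  1.8  -0.32  0.52  0.55] pos [600.3 -42.8  39.3] yaw 1.807 F [-0.7 -0.1  6.6] w 23.0
```

>>> play_rows(series=[[-0.2, -0.4, 0, 1.5, 1], [-0.2, -0.8, 0, 3, 1], [-0.2, -1.15, 0, 4.1, 1], [-0.2, -1.15, 0, 4.1, 1]])

```text
clock: 3.4
eef_pos: [590.9, -47.2, 39.3]
tool_rot: [3.135, 0.001, 1.734]
force: [2.1, 1.5, 6.1]
width: 22.8
```

```bash
python3 go.py 578.1 21.9 39.3 1.736; python3 - <<'E'
from h import *
d=cam("wrist");np.save("pics/w.npy",{k:d[k] for k in("K","R","t")},allow_pickle=True)
cv2.imwrite("pics/w2.png",crop(d["img"],200,520,0,240,2.5,20))
E
```

```text
shift cm [ 7.03 -0.15 -0.01] turn -0.1 | t 3.4 q [-0.11  0.84  0.22  1.83 -0.35  0.5   0.51] pos [590.9 -47.2  39.3] yaw 1.734 F [2.1 1.5 6.1] w 22.8
```

View pics/w2.png

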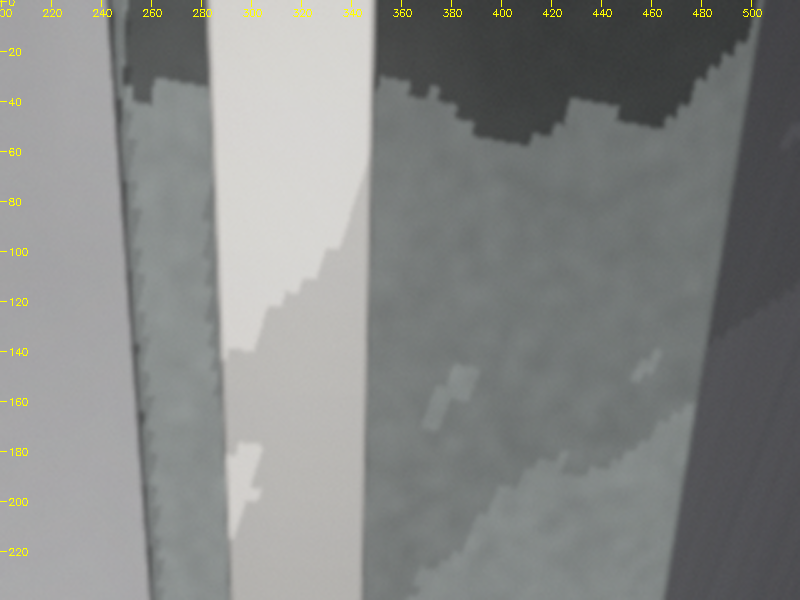

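The dam's edges are at px (284→291, y20→230) and (349→344), and the plate's back edge runs (500,10)→(465,238). I'll check the lateral offset from these.

```bash
python3 - <<'E'
from h import *
d=np.load("pics/w.npy",allow_pickle=True).item()
H=lambda u,v,z:hit(d,(u,v),z)[:2]
a,b=H(500.5,10,12),H(465.5,238,12);print(a,b,"yaw",np.arctan2(b[0]-a[0],a[1]-b[1]))
for yaw in(.16,.165,.17):
  n=np.array([np.cos(yaw),np.sin(yaw)]);e=(a@n+b@n)/2-95
  print(yaw,[round(H(u,v,52)@n-e,1) for u,v in((284.3,20),(291.8,230),(349.5,20),(344.5,230))])
E
```

```text
[657.29934032  87.17624779] [678.38430529 -30.14712146] yaw 0.17781848428140384
0.16 [np.float64(-5.1), np.float64(-4.5), np.float64(18.3), np.float64(18.9)]
0.165 [np.float64(-4.9), np.float64(-4.7), np.float64(18.5), np.float64(18.8)]
0.17 [np.float64(-4.7), np.float64(-4.9), np.float64(18.7), np.float64(18.6)]
```

>>> play_rows(series=[[0.6, -0.15, 0, 0, 1], [1.4, -0.15, 0, 0, 1], [2.2, -0.15, 0, 0, 1], [3.0, -0.15, 0, 0, 1], [3.8, -0.15, 0, 0, 1], [4.6, -0.15, 0, 0, 1], [5.4, -0.15, 0, 0, 1]])

```text
clock: 4.15
eef_pos: [579.9, 2.0, 39.3]
tool_rot: [3.137, 0.005, 1.732]
force: [0.5, -6.8, 8.2]
width: 22.7
```

>>> play_rows(series=[[0.5, 0, 0, 0, 1], [0.9, 0, 0, 0, 1], [1.2, 0, 0, 0, 1], [1.4, 0, 0, 0, 1], [1.6, 0, 0, 0, 1]])

```text
clock: 4.65
eef_pos: [577.4, 17.6, 39.3]
tool_rot: [3.137, 0.005, 1.732]
force: [1.3, -6.3, 7.6]
width: 23.0
```

```bash
python3 go.py 578.1 21.9 39.3 1.736
```

```text
shift cm [ 0.41  0.14 -0.  ] turn -0.2 | t 4.65 q [-0.23  0.83  0.24  1.87 -0.37  0.48  0.43] pos [577.4  17.6  39.3] yaw 1.732 F [ 1.3 -6.3  7.6] w 23.0
```

Still free sliding (about 6 N friction). Continue until it contacts the stop.

>>> play_rows(series=[[0.2, 0, 0, 0, 1], [0.35, 0, 0, 0, 1], [0.5, 0, 0, 0, 1], [0.5, 0, 0, 0, 1]])

```text
clock: 5.05
eef_pos: [576.5, 22.6, 39.3]
tool_rot: [3.137, 0.005, 1.732]
force: [-0.5, -6.3, 8.7]
width: 23.4
```

>>> play_rows(series=[[0.1, 0, 0, 0, 1], [0.2, 0, 0, 0, 1], [0.3, 0, 0, 0, 1], [0.3, 0, 0, 0, 1]])

```text
clock: 5.45
eef_pos: [576.5, 22.6, 39.3]
tool_rot: [3.136, 0.008, 1.73]
force: [2.5, -12.2, 7.2]
width: 23.0
```

>>> play_rows(series=[[0.2, 0, 0, 0, 1], [0.3, 0, 0, 0, 1], [0.3, 0, 0, 0, 1]])

```text
clock: 5.75
eef_pos: [576.2, 22.6, 39.3]
tool_rot: [3.136, 0.012, 1.728]
force: [2.3, -16.6, 5.4]
width: 23.2
```

>>> play_rows(series=[[0, 0, 0, 0, 0.6], [0, 0, 0, 0, 0], [0, 0, 0, 0, 0], [0, 0, -5, 0, 0], [0, 0, -10, 0, 0], [0, 0, -15, 0, 0], [0, 0, -18, 0, 0], [0, 0, -18, 0, 0]])

```text
clock: 6.55
eef_pos: [576.2, 33.1, 222.0]
tool_rot: [3.133, -0.0, 1.736]
force: [0.1, -0.4, -0.1]
width: 85.7
```

```bash
python3 go.py 600 131 215 3.306
```

```text
shift cm [9.26 3.95 0.73] turn -89.9 | t 6.55 q [-0.35  0.57  0.38  1.76 -0.27  0.85  0.32] pos [576.2  33.1 222. ] yaw 1.736 F [ 0.1 -0.4 -0.1] w 85.7
```

>>> play_rows(series=[[9.3, 4, 0.7, -89.9, 0], [9.3, 4, 0.7, -89.9, 0], [9.3, 4, 0.7, -89.9, 0], [9.3, 4, 0.7, -89.9, 0], [9.3, 4, 0.7, -89.9, 0], [9.3, 4, 0.7, -89.9, 0], [9.3, 4, 0.7, -89.9, 0], [9.3, 4, 0.7, -89.9, 0]])

```text
clock: 7.35
eef_pos: [596.6, 131.4, 208.9]
tool_rot: [-3.141, -0.003, 2.942]
force: [-0.8, -0.6, -0.1]
width: 85.4
```

```bash
python3 go.py 600 131 215 3.306
```

```text
shift cm [-0.34  0.03 -0.61] turn -20.8 | t 7.35 q [-0.28  0.61  0.03  1.67 -0.02  0.87  1.13] pos [596.6 131.4 208.9] yaw 2.942 F [-0.8 -0.6 -0.1] w 85.4
```

>>> play_rows(series=[[-0.3, 0, -0.6, -20.8, 0], [-0.3, 0, -0.6, -20.8, 0], [-0.3, 0, -0.6, -20.8, 0], [-0.3, 0, -0.6, -20.8, 0]])

```text
clock: 7.75
eef_pos: [599.7, 130.5, 215.1]
tool_rot: [3.141, -0.002, -2.984]
force: [0.3, 0.4, 0.0]
width: 85.4
```

```bash
python3 go.py 600 131 215 3.306; python3 - <<'E'
from h import *
d=cam("wrist");np.save("pics/w3.npy",{k:d[k] for k in("K","R","t")},allow_pickle=True)
print(-d["R"].T@d["t"],proj(d,[598,131,80]))
cv2.imwrite("pics/w3.png",crop(d["img"],160,480,20,260,2.5,20))
E
```

```text
shift cm [-0.03  0.05  0.01] turn -0.4 | t 7.75 q [-0.22  0.61 -0.07  1.65  0.05  0.89  1.42] pos [599.7 130.5 215.1] yaw -2.984 F [0.3 0.4 0. ] w 85.4
[522.57988746 118.57002208 347.91880773] [[318.73699818 189.43802475]]
```

View pics/w3.png

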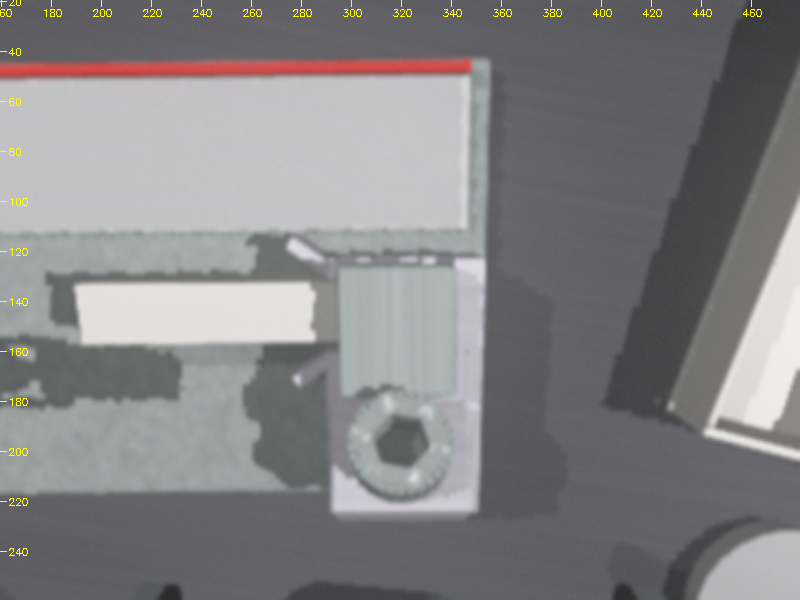

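Wrist view: the socket hex is at px (320,196), with its corners nearly along the caster's y, so flats face the caster's x. The head ring is centred at about (320,197). The jaw is at (296–342, 126–178) and the dam runs under it, with its -y end at (191, 132–157). Next: screw phase, mouth position and a dam home check.

```bash
python3 - <<'E'
from h import *
from scipy.optimize import least_squares,minimize
w=np.load("pics/w3.npy",allow_pickle=True).item();dw=cam("wrist");t=cam("top")
H=lambda u,v,z:hit(w,(u,v),z)[:2]
print("corner +y front",H(354.5,43.5,12))
print("dam -y end",H(191,132.5,52),H(193,157.5,52))
g=cv2.cvtColor(dw["img"],cv2.COLOR_RGB2GRAY)
def blob(g,c,r,th):
    m=np.zeros_like(g);m[c[1]-r:c[1]+r,c[0]-r:c[0]+r]=(g[c[1]-r:c[1]+r,c[0]-r:c[0]+r]<th)*255
    n,l,s,ce=cv2.connectedComponentsWithStats(m);i=l[c[1],c[0]];print("blob",s[i],ce[i],g[c[1],c[0]]);return (l==i),ce[i]
mw,cw=blob(g,(320,196),14,115)
gt=cv2.cvtColor(t["img"],cv2.COLOR_RGB2GRAY);mt,ct=blob(gt,(258,187),7,95)
o=lambda d:-d["R"].T@d["t"]
def ray(d,uv): r=d["R"].T@np.linalg.solve(d["K"],[*uv,1]);return r/np.linalg.norm(r)
for cwi,cti in((cw,ct),((320.5,195.5),(258,186.5))):
    A=np.c_[ray(w,cwi),-ray(t,cti)];x=np.linalg.lstsq(A,o(t)-o(w),rcond=None)[0]
    p,q=o(w)+ray(w,cwi)*x[0],o(t)+ray(t,cti)*x[1];print("tri",p.round(1),q.round(1))
# hex phase: render-fit on gray
M=hit(w,(320.5,195.5),82);yaw=.165;c,s=np.cos(yaw),np.sin(yaw)
az=np.array([-c*.5,-s*.5,np.sqrt(.75)]);ay=np.array([-s,c,0]);ax=np.cross(ay,az)
def cost(p,draw=False):
    ang=p[2]+np.pi/6+np.arange(6)*np.pi/3;R0=9.75/np.cos(np.pi/6)
    def poly(rr): 
        P=M+ax*p[0]+ay*p[1]+rr*(np.cos(ang)[:,None]*ax+np.sin(ang)[:,None]*ay);return proj(w,P)
    k=8;x0,y0=295,170
    big=cv2.resize(g[170:222,295:347],None,fx=k,fy=k,interpolation=cv2.INTER_LINEAR).astype(float)
    m=np.zeros(big.shape,np.uint8);m2=m.copy()
    f=lambda q:np.int32(((q-[x0,y0]+.5)*k).round())
    cv2.fillPoly(m,[f(poly(R0))],1);cv2.fillPoly(m2,[f(poly(R0*1.3))],1)
    return big[m>0].mean()-big[(m2>0)&(m==0)].mean()
best=sorted((cost((a,b,ph)),a,b,round(np.degrees(ph),1)) for a in np.arange(-2,2.1,1) for b in np.arange(-2,2.1,1) for ph in np.radians(np.arange(-30,30,2.5)))
print(best[:6])
E
```

```text
corner +y front [457.30674822 146.03425195]
dam -y end [567.85412234  -1.51611656] [592.5596909    1.11436315]
blob [311 186  20  20 289] [320.52595156 196.06574394] 93
blob [255 184   7   7  41] [258.09756098 187.12195122] 66
tri [603.1 133.5  83.8] [602.3 132.4  83.6]
tri [604.5 133.8  77.2] [604.6 133.8  77.2]
[(np.float64(-61.60432499988627), np.float64(0.0), np.float64(0.0), np.float64(-12.5)), (np.float64(-61.596561725170375), np.float64(0.0), np.float64(-1.0), np.float64(-12.5)), (np.float64(-61.48756676697977), np.float64(0.0), np.float64(0.0), np.float64(-15.0)), (np.float64(-61.44509376717892), np.float64(0.0), np.float64(0.0), np.float64(-10.0)), (np.float64(-61.30985176669259), np.float64(0.0), np.float64(0.0), np.float64(-17.5)), (np.float64(-61.27543486279686), np.float64(0.0), np.float64(-1.0), np.float64(-10.0))]
```

The screw reads about 12.5° clockwise (0.22 rad, inside the allowed 0–0.25). The socket mouth is near (603.5, 133, 81). The dam's -y end is at caster y ≈ -28.5 (-30 expected), and it stopped firmly against the end stop. Now to the key.

```bash
python3 go.py 527 -311 230 1.854;python3 - <<'E'
from h import *
w=np.load("pics/w3.npy",allow_pickle=True).item()
for z in(78,81,84):print(hit(w,(320.5,195.8),z))
E
```

```text
shift cm [ 14.06 -42.46  -1.43] turn 82.7 | t 7.9 q [-0.22  0.61 -0.07  1.65  0.05  0.89  1.42] pos [600.1 130.3 215.6] yaw -2.986 F [ 0.3  0.4 -0.1] w 85.8
[604.59099112 133.76967892  78.        ]
[603.67948254 133.60074304  81.        ]
[602.76797395 133.43180716  84.        ]
```

>>> play_rows(series=[[14.1, -42.5, -1.4, 82.7, 0], [14.1, -42.5, -1.4, 82.7, 0], [14.1, -42.5, -1.4, 82.7, 0], [14.1, -42.5, -1.4, 82.7, 0], [14.1, -42.5, -1.4, 82.7, 0], [14.1, -42.5, -1.4, 82.7, 0], [14.1, -42.5, -1.4, 82.7, 0], [14.1, -42.5, -1.4, 82.7, 0]])

```text
clock: 8.7
eef_pos: [535.0, -265.9, 228.9]
tool_rot: [3.141, -0.0, 2.092]
force: [1.4, -1.1, 0.2]
width: 85.5
```

```bash
python3 go.py 527 -311 230 1.854
```

```text
shift cm [-3.52 -2.94 -0.11] turn 13.6 | t 8.7 q [ 0.25  0.58  0.27  1.69 -0.19  0.9   1.11] pos [ 535.  -265.9  228.9] yaw 2.092 F [ 1.4 -1.1  0.2] w 85.5
```

>>> play_rows(series=[[-3.5, -2.9, -0.1, 13.6, 0], [-3.5, -2.9, -0.1, 13.6, 0], [-3.5, -2.9, -0.1, 13.6, 0], [-3.5, -2.9, -0.1, 13.6, 0]])

```text
clock: 9.1
eef_pos: [528.6, -307.6, 229.4]
tool_rot: [3.141, -0.002, 1.864]
force: [-0.6, 0.2, 0.3]
width: 85.5
```

```bash
python3 go.py 527 -311 230 1.854; python3 - <<'E'
from h import *
d=cam("wrist");np.save("pics/w4.npy",{k:d[k] for k in("K","R","t")},allow_pickle=True)
print(proj(d,[527,-311,155]))
cv2.imwrite("pics/w4.png",crop(d["img"],120,520,100,400,2,20))
E
```

```text
shift cm [-0.28 -0.25 -0.06] turn 0.6 | t 9.1 q [ 0.28  0.61  0.33  1.65 -0.23  0.92  0.99] pos [ 528.6 -307.6  229.4] yaw 1.864 F [-0.6  0.2  0.3] w 85.5
[[314.48554495 218.0455642 ]]
```

View pics/w4.png

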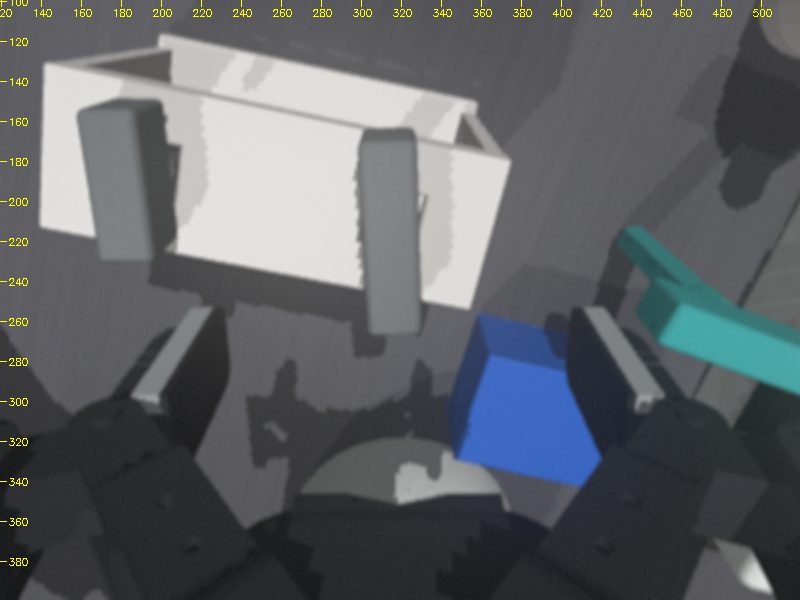

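The wrist view confirms it. The larger key's handle top spans px (300–329, 171–266), 95 px long, against 73 px for the thin key at (160–195, 157–229). The turquoise decoy is at (480,230), off to the right.

```bash
python3 - <<'E'
from h import *
d=np.load("pics/w4.npy",allow_pickle=True).item()
P=np.array([hit(d,p,155) for p in((300.5,171.5),(327.5,170.5),(329.5,265),(304.5,266))])
print(P.round(1),P.mean(0).round(1));a=(P[0]+P[1]-P[2]-P[3])/2;print(np.linalg.norm(a),"yaw",np.arctan2(a[1],a[0]))
r=np.array([hit(d,p,125) for p in((142.5,131),(374.5,180),(353,254),(139.5,213))]);print(r.round(1),r.mean(0).round(1))
E
python3 go.py 528.5 -312 230 1.82
```

```text
[[ 507.1 -279.4  155. ]
 [ 525.5 -273.1  155. ]
 [ 550.  -346.2  155. ]
 [ 531.1 -352.8  155. ]] [ 528.4 -312.9  155. ]
77.14638417274102 yaw 1.890414375900101
[[ 378.8 -291.   125. ]
 [ 568.2 -275.5  125. ]
 [ 573.3 -345.9  125. ]
 [ 384.1 -361.6  125. ]] [ 476.1 -318.5  125. ]
shift cm [-0.45 -0.16 -0.06] turn 2.6 | t 9.15 q [ 0.28  0.61  0.33  1.65 -0.23  0.92  0.99] pos [ 528.7 -307.3  229.4] yaw 1.865 F [-0.6 -0.4 -0.4] w 85.5
```

```bash
python3 go.py 528 -312.5 141 1.88
```

```text
shift cm [-0.49 -0.22  8.84] turn -0.9 | t 9.15 q [ 0.28  0.61  0.33  1.65 -0.23  0.92  0.99] pos [ 528.7 -307.3  229.4] yaw 1.865 F [-0.6 -0.4 -0.4] w 85.5
```

>>> play_rows(series=[[-0.5, -0.2, 2, -0.9, 0], [-0.5, -0.2, 5.5, -0.9, 0], [-0.5, -0.2, 8, -0.9, 0], [-0.5, -0.2, 8.8, -0.9, 0], [-0.5, -0.2, 8.8, -0.9, 0.4], [-0.5, -0.2, 8.8, -0.9, 0.8], [-0.5, -0.2, 8.8, -0.9, 1], [-0.5, -0.2, 8.8, -0.9, 1]])

```text
clock: 9.95
eef_pos: [528.3, -315.0, 143.1]
tool_rot: [3.14, 0.002, 1.877]
force: [0.5, -1.0, 0.4]
width: 28.2
```

>>> play_rows(series=[[0, 0, 0, 0, 1], [0, 0, 0, 0, 1], [0, 0, 0, 0, 1]])

```text
clock: 10.25
eef_pos: [528.3, -315.0, 143.2]
tool_rot: [3.14, 0.002, 1.877]
force: [-0.2, 0.7, 6.9]
width: 21.1
```

>>> play_rows(series=[[0, 0, -1, 0, 1], [0, 0, -3, 0, 1], [0, 0, -5, 0, 1], [0, 0, -7, 0, 1], [0, 0, -9, 0, 1], [0, 0, -9.8, 0, 1], [0, 0, -9.8, 0, 1]])

```text
clock: 10.95
eef_pos: [527.9, -314.9, 240.8]
tool_rot: [3.14, 0.001, 1.876]
force: [0.2, -0.0, -3.5]
width: 21.0
```

```bash
python3 - <<'E'
from h import *
s=status.read_state();print(s["force"],s["torque"],s["eef_pos"],s["tool_rot"],s["width"])
E
```

```text
[ 0.24711771 -0.02266347 -3.52204573] [-0.02321231  0.0181665   0.01491764] [ 527.9121037  -314.92021001  240.83468472] [3.14025396e+00 1.36970397e-03 1.87636806e+00] 20.96471191200052
```

>>> play_rows(series=[[1.0, 0, 0, 0, 1], [1.8, 0, 0, 0, 1], [2.5, 0, 0, 0, 1], [3.3, 0, 0.15, 0, 1], [4.0, 0, 0.3, 0, 1], [4.6, 0, 0.45, 0, 1], [4.6, 0, 0.45, 0, 1]])

```text
clock: 11.65
eef_pos: [513.3, -270.3, 235.1]
tool_rot: [-3.141, 0.0, 1.877]
force: [0.6, -4.8, 0.3]
width: 21.1
```

>>> play_rows(series=[[0.5, 0, 0.15, 0, 1], [1.0, 0, 0.35, 0, 1], [1.5, 0, 0.55, 0, 1], [2.1, 0, 0.75, 0, 1], [2.1, 0, 0.75, 0, 1]])

```text
clock: 12.15
eef_pos: [507.0, -249.7, 227.2]
tool_rot: [-3.141, -0.001, 1.877]
force: [-0.1, -3.8, -0.3]
width: 20.8
```

```bash
python3 - <<'E'
from h import *
s=status.read_state();print(s["force"],s["torque"],s["eef_pos"],s["tool_rot"],s["width"])
d=cam("scene");P=s["eef_pos"];print(proj(d,P))
d2=cam("wrist")
a=crop(d["img"],100,300,180,330,2.6,20);b=crop(d2["img"],200,440,60,400,1.15,20)
H=max(a.shape[0],b.shape[0]);f=lambda c:cv2.copyMakeBorder(c,0,H-c.shape[0],0,2,0)
cv2.imwrite("pics/s5.png",np.hstack([f(a),f(b)]))
E
```

```text
[-0.0614641  -3.754776   -0.25232829] [-1.38056457 -0.06005105 -0.08616872] [ 506.97428717 -249.6841223   227.23673114] [-3.14080940e+00 -1.24627563e-03  1.87720240e+00] 20.78805347541091
[[202.07391705 218.82085735]]
```

View pics/s5.png

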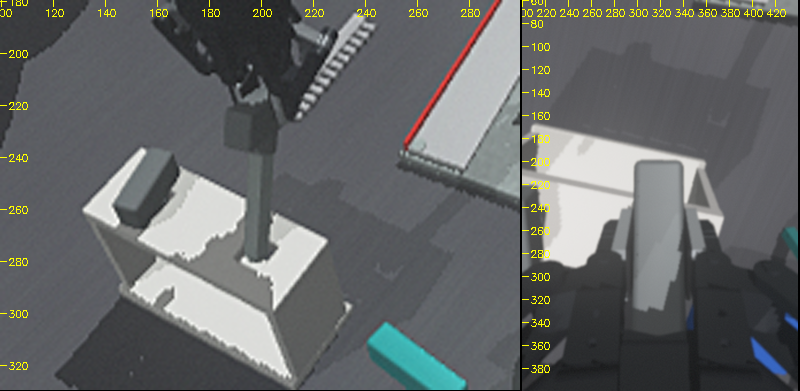

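```bash
python3 - <<'E'
from h import *
d=cam("wrist");T=d["tool_from_camera"];Ti=np.linalg.inv(T)
def pt(p): c=Ti[:3,:3]@p+Ti[:3,3];q=d["K"]@c;return q[:2]/q[2]
g=cv2.cvtColor(d["img"],cv2.COLOR_RGB2GRAY)
print("col profile",[(y,int(g[y,310:328].mean())) for y in range(186,216,2)])
print("row profile",[(x,int(g[206:212,x].mean())) for x in range(290,350,2)])
for zp in(-8,-2):
  for th in(26,28,30,32,34):
    c,s=np.cos(np.radians(th)),np.sin(np.radians(th))
    def r(x,z): z-=zp; return x*c-z*s, x*s+z*c+zp
    o=[]
    for X in (0,2,4):
      x,z=r(X+40,-11.8);a=pt(np.array([x,-11,z]));b=pt(np.array([x,11,z]));o.append((a.round(0),b.round(0)))
    print(zp,th,[(int(a[0]),int(b[0]),int(a[1])) for a,b in o])
E
```

```text
col profile [(186, 94), (188, 101), (190, 136), (192, 188), (194, 218), (196, 224), (198, 192), (200, 123), (202, 134), (204, 149), (206, 150), (208, 150), (210, 150), (212, 150), (214, 150)]
row profile [(290, 225), (292, 225), (294, 225), (296, 211), (298, 118), (300, 125), (302, 139), (304, 145), (306, 145), (308, 146), (310, 147), (312, 148), (314, 149), (316, 149), (318, 151), (320, 150), (322, 151), (324, 152), (326, 154), (328, 154), (330, 155), (332, 155), (334, 155), (336, 140), (338, 116), (340, 160), (342, 223), (344, 223), (346, 223), (348, 223)]
-8 26 [(295, 340, 193), (295, 340, 189), (295, 340, 185)]
-8 28 [(295, 339, 193), (295, 339, 189), (295, 339, 185)]
-8 30 [(296, 339, 193), (296, 339, 189), (296, 339, 186)]
-8 32 [(296, 339, 194), (296, 339, 190), (296, 339, 186)]
-8 34 [(296, 339, 194), (296, 339, 190), (296, 339, 187)]
-2 26 [(295, 340, 187), (295, 340, 183), (295, 340, 179)]
-2 28 [(295, 339, 187), (295, 339, 183), (295, 339, 179)]
-2 30 [(296, 339, 187), (296, 339, 183), (296, 339, 179)]
-2 32 [(296, 339, 187), (296, 339, 183), (296, 339, 180)]
-2 34 [(296, 339, 187), (296, 339, 184), (296, 339, 180)]
```

```bash
cat > tilt.py <<'E'
from h import *
def plane(d,uv,s):
    Rt=R.from_euler("xyz",s["tool_rot"]).as_matrix();P=s["eef_pos"]
    r=d["R"].T@np.linalg.solve(d["K"],[*uv,1]);o=-d["R"].T@d["t"];n=Rt[:,1]
    p=o+r*((P-o)@n)/(r@n);return (Rt.T@(p-P))
E
python3 - <<'E'
from tilt import *
s=status.read_state();d=cam("scene");print("cam",-d["R"].T@d["t"])
g=cv2.cvtColor(d["img"],cv2.COLOR_RGB2GRAY).astype(int)
for y in range(238,282,6): print(y,list(g[y,188:212]))
a,b=plane(d,(199.6,240),s),plane(d,(198.8,276),s);print(a,b,np.degrees(np.arctan2(a[0]-b[0],b[2]-a[2])))
E
```

```text
cam [ 975.74225779 -577.66894412  884.2423494 ]
238 [np.int64(100), np.int64(100), np.int64(93), np.int64(91), np.int64(93), np.int64(94), np.int64(84), np.int64(72), np.int64(72), np.int64(73), np.int64(79), np.int64(75), np.int64(61), np.int64(63), np.int64(65), np.int64(63), np.int64(60), np.int64(70), np.int64(96), np.int64(95), np.int64(96), np.int64(95), np.int64(96), np.int64(97)]
244 [np.int64(97), np.int64(96), np.int64(94), np.int64(97), np.int64(101), np.int64(99), np.int64(99), np.int64(100), np.int64(105), np.int64(104), np.int64(104), np.int64(107), np.int64(92), np.int64(77), np.int64(77), np.int64(80), np.int64(76), np.int64(99), np.int64(95), np.int64(95), np.int64(96), np.int64(98), np.int64(96), np.int64(97)]
250 [np.int64(96), np.int64(97), np.int64(98), np.int64(95), np.int64(99), np.int64(99), np.int64(97), np.int64(101), np.int64(105), np.int64(103), np.int64(106), np.int64(108), np.int64(87), np.int64(78), np.int64(80), np.int64(79), np.int64(83), np.int64(87), np.int64(87), np.int64(87), np.int64(90), np.int64(90), np.int64(86), np.int64(88)]
256 [np.int64(21
[... 1190 characters left out ...]
), np.int64(106), np.int64(109), np.int64(80), np.int64(81), np.int64(83), np.int64(81), np.int64(91), np.int64(94), np.int64(96), np.int64(152), np.int64(209), np.int64(223), np.int64(221), np.int64(219), np.int64(219)]
280 [np.int64(129), np.int64(131), np.int64(122), np.int64(98), np.int64(146), np.int64(245), np.int64(242), np.int64(186), np.int64(107), np.int64(69), np.int64(64), np.int64(90), np.int64(120), np.int64(217), np.int64(164), np.int64(211), np.int64(228), np.int64(223), np.int64(220), np.int64(219), np.int64(220), np.int64(219), np.int64(219), np.int64(219)]
[-2.63112938e+01  3.04027636e-14  3.42551324e+01] [-6.38405096e+01 -4.16611190e-14  1.08150615e+02] 26.924597479371787
```

>>> play_rows(series=[[0, 0, -2, 0, 1], [0, 0, -4, 0, 1], [0, 0, -5, 0, 1], [0, 0, -5, 0, 1]])

```text
clock: 12.75
eef_pos: [507.8, -249.6, 278.4]
tool_rot: [3.14, -0.001, 1.877]
force: [0.6, 0.4, -3.0]
width: 20.9
```

```bash
python3 - <<'E'
from tilt import *
s=status.read_state();d=cam("scene")
k=6;x0,x1,y0,y1=150,260,180,275
c=crop(d["img"],x0,x1,y0,y1,k,10)
Rt=R.from_euler("xyz",s["tool_rot"]).as_matrix()
zp=-9;X=-1
for th,col in((26,(0,0,255)),(30,(0,255,0)),(34,(255,0,0))):
    cc,ss=np.cos(np.radians(th)),np.sin(np.radians(th))
    def kp(x,z): z=-(z-18.2)-zp;x+=X;return s["eef_pos"]+Rt@[x*cc-z*ss,0,x*ss+z*cc+zp]
    for P in([kp(0,-20),kp(0,-110)],[kp(-9,-110),kp(9,-110)],[kp(-9,-104),kp(-9,-15)],[kp(9,-104),kp(9,-15)]):
        q=((proj(d,np.array(P))-[x0,y0]+.5)*k).round().astype(int);cv2.line(c,tuple(map(int,q[0])),tuple(map(int,q[1])),col,1)
    print(th,proj(d,kp(0,-110)),kp(0,-110))
cv2.imwrite("pics/s6.png",c)
E
```

```text
26 [[195.37937204 262.59534271]] [ 526.34521708 -307.66632574  164.48240394]
30 [[193.00067036 264.84845077]] [ 528.88274369 -315.70311456  169.0303389 ]
34 [[190.5858603  266.83941364]] [ 531.31755994 -323.41811889  174.15509317]
```

View pics/s6.png

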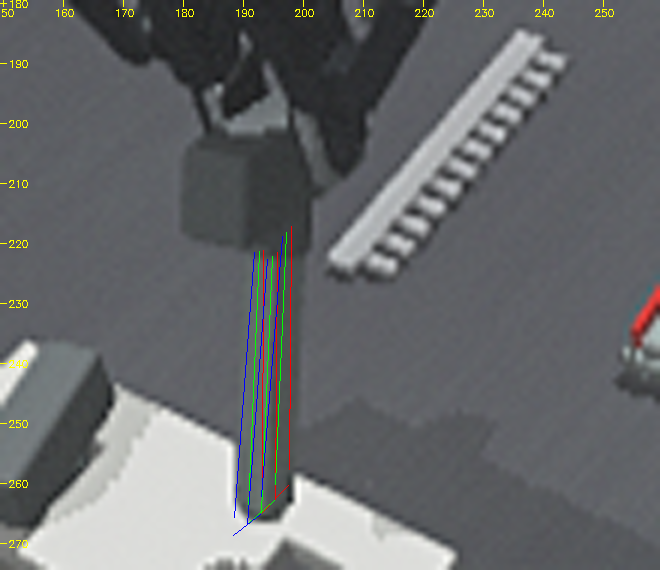

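The tip is at px (193.5,265.5) and the shank line matches the 30° overlay to within about 1°. Now transit to a point 25 mm out along the screw axis.

```bash
python3 go.py 522 127.5 275 3.20
```

```text
shift cm [35.5  12.78  0.32] turn -75.8 | t 12.8 q [ 0.18  0.49  0.35  1.72 -0.2   0.97  0.91] pos [ 507.3 -249.5  277.5] yaw 1.877 F [-0.  -0.5 -4.4] w 21.1
```

>>> play_rows(series=[[35.5, 12.8, 0.3, -75.8, 1], [35.5, 12.8, 0.3, -75.8, 1], [35.5, 12.8, 0.3, -75.8, 1], [35.5, 12.8, 0.3, -75.8, 1], [35.5, 12.8, 0.3, -75.8, 1], [35.5, 12.8, 0.3, -75.8, 1], [35.5, 12.8, 0.3, -75.8, 1], [35.5, 12.8, 0.3, -75.8, 1]])

```text
clock: 13.6
eef_pos: [520.7, 132.2, 273.5]
tool_rot: [3.139, -0.004, 3.089]
force: [0.3, 0.4, -3.5]
width: 20.8
```

```bash
python3 go.py 522 127.5 212 3.20
```

```text
shift cm [-0.18 -0.48  6.14] turn -6.4 | t 13.6 q [-0.29  0.43 -0.02  1.79  0.    0.92  1.21] pos [520.7 132.2 273.5] yaw 3.089 F [ 0.3  0.4 -3.5] w 20.8
```

>>> play_rows(series=[[-0.2, -0.5, 0, -6.4, 1], [-0.2, -0.5, 3, -6.4, 1], [-0.2, -0.5, 5, -6.4, 1], [-0.2, -0.5, 6.1, -6.4, 1], [-0.2, -0.5, 6.1, -6.4, 1], [-0.2, -0.5, 6.1, -6.4, 1]])

```text
clock: 14.2
eef_pos: [524.4, 121.4, 213.8]
tool_rot: [3.141, -0.0, -3.095]
force: [0.7, 0.2, -2.1]
width: 20.6
```

```bash
python3 go.py 522 127.5 212 3.20; python3 - <<'E'
from tilt import *
s=status.read_state();ims=[]
Rt=R.from_euler("xyz",s["tool_rot"]).as_matrix();T=lambda p:s["eef_pos"]+Rt@np.array(p)
tip=T([-69.5,0,109.3]);nk=T([-69.5+47.5,0,109.3-82.3]);M=np.array([603.7,133.6,81]);A=np.array([-.493,-.082,.866])
print("tip",tip)
for n,(x0,x1,y0,y1) in(("scene",(290,390,140,220)),("top",(210,310,145,225))):
    d=cam(n);k=4;c=crop(d["img"],x0,x1,y0,y1,k,10)
    for P,col in(([tip,nk],(0,255,0)),([M,M+25*A],(0,0,255))):
        q=((proj(d,np.array(P))-[x0,y0]+.5)*k).round().astype(int);cv2.line(c,tuple(map(int,q[0])),tuple(map(int,q[1])),col,1)
    ims.append(c)
cv2.imwrite("pics/s7.png",np.hstack(ims))
E
```

```text
shift cm [0.21 0.62 0.18] turn -0.7 | t 14.2 q [-0.25  0.5  -0.04  1.86  0.03  0.78  1.31] pos [524.4 121.4 213.8] yaw -3.095 F [ 0.7  0.2 -2.1] w 20.6
tip [593.78400691 124.63441492 104.52060793]
```

View pics/s7.png

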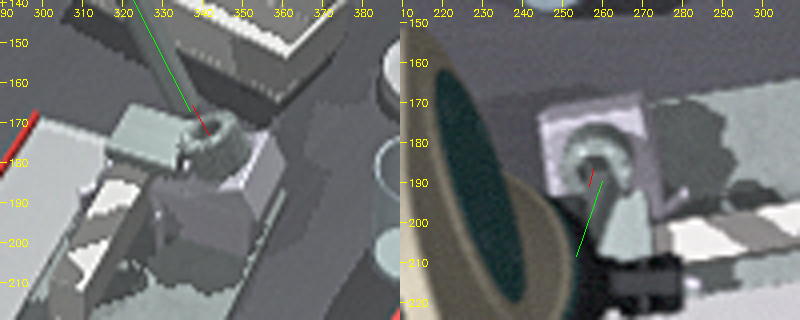

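The overlays agree: predicted tip at scene (336.5,166.5) and mouth at scene (341,173) / top (258,187). The tip is about 6 mm off in y, so I'll correct that and then insert.

>>> play_rows(series=[[0.1, 0.3, 0.1, -0.7, 1], [0.2, 0.6, 0.2, -0.7, 1], [0.2, 0.6, 0.2, -0.7, 1], [0.2, 0.6, 0.2, -0.7, 1]])

```text
clock: 14.7
eef_pos: [522.0, 127.4, 212.0]
tool_rot: [3.141, 0.0, -3.082]
force: [0.9, 0.5, -3.5]
width: 21.0
```

```bash
python3 go.py 522 127.5 212 3.20
```

```text
shift cm [ 0.    0.01 -0.  ] turn 0.0 | t 14.7 q [-0.26  0.51 -0.04  1.87  0.03  0.77  1.31] pos [522.  127.4 212. ] yaw -3.082 F [ 0.9  0.5 -3.5] w 21.0
```

Advance in steps, 28 mm (nominally 3 mm inside the mouth).

>>> play_rows(series=[[-0.4, 0.04, 0.7, 0, 1], [-0.8, 0.08, 1.4, 0, 1], [-1.1, 0.11, 1.9, 0, 1], [-1.4, 0.15, 2.4, 0, 1], [-1.4, 0.15, 2.4, 0, 1]])

```text
clock: 15.2
eef_pos: [537.1, 129.3, 187.4]
tool_rot: [-3.141, 0.001, -3.083]
force: [2.3, -1.0, -2.9]
width: 20.5
```

>>> play_rows(series=[[-0.15, 0.02, 0.26, 0, 1], [-0.3, 0.03, 0.52, 0, 1], [-0.3, 0.03, 0.52, 0, 1]])

```text
clock: 15.5
eef_pos: [539.8, 129.7, 182.4]
tool_rot: [-3.141, 0.001, -3.083]
force: [2.4, -0.8, -3.3]
width: 20.7
```

>>> play_rows(series=[[-0.15, 0.02, 0.26, 0, 1], [-0.3, 0.03, 0.52, 0, 1], [-0.3, 0.03, 0.52, 0, 1]])

```text
clock: 15.8
eef_pos: [542.5, 130.1, 177.5]
tool_rot: [-3.141, 0.001, -3.083]
force: [2.0, -2.4, 0.6]
width: 21.2
```

```bash
python3 - <<'E'
from tilt import *
s=status.read_state();ims=[];print(s["force"],s["torque"])
Rt=R.from_euler("xyz",s["tool_rot"]).as_matrix();T=lambda p:s["eef_pos"]+Rt@np.array(p)
tip=T([-69.5,0,109.3]);nk=T([-69.5+47.5,0,109.3-82.3])
print("tip",tip)
for n,(x0,x1,y0,y1) in(("scene",(290,390,130,210)),("top",(210,310,145,225))):
    d=cam(n);k=4;ims.append(crop(d["img"],x0,x1,y0,y1,k,10));print(proj(d,np.array([tip,nk])))
cv2.imwrite("pics/s8.png",np.hstack(ims))
E
```

```text
[ 2.04464154 -2.44761205  0.55605644] [-0.57246008 -0.78903719 -0.18187771]
tip [611.98904386 134.15234035  68.23672248]
[[344.35465538 177.73429092]
 [329.08720381 148.08777239]]
[[258.61448172 183.79961274]
 [252.54354692 201.11913087]]
```

View pics/s8.png

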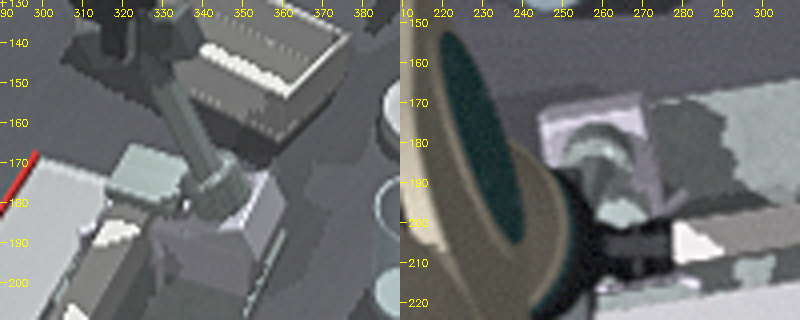

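The key's shank now enters the head at scene (344,172) and is about 15 mm in. Continue to the floor.

>>> play_rows(series=[[-0.1, 0.01, 0.17, 0, 1], [-0.2, 0.02, 0.35, 0, 1], [-0.2, 0.02, 0.35, 0, 1]])

```text
clock: 16.2
eef_pos: [541.7, 130.3, 176.3]
tool_rot: [-3.141, -0.004, -3.083]
force: [-9.3, -4.7, 24.8]
width: 20.7
```

>>> play_rows(series=[[-0.1, 0.01, 0.17, 0, 1], [-0.2, 0.02, 0.35, 0, 1], [-0.2, 0.02, 0.35, 0, 1]])

```text
clock: 16.5
eef_pos: [540.1, 130.3, 174.4]
tool_rot: [-3.14, -0.01, -3.083]
force: [-21.5, -5.2, 45.0]
width: 20.8
```

```bash
python3 go.py 546 131 171 3.20
```

```text
shift cm [-0.59  0.03  0.34] turn 0.0 | t 16.5 q [-0.26  0.58 -0.04  1.84  0.03  0.72  1.31] pos [540.1 130.3 174.4] yaw -3.083 F [-21.5  -5.2  45. ] w 20.8
```

>>> play_rows(series=[[0.1, -0.01, -0.2, 0, 1], [0.2, -0.02, -0.4, 0, 1], [0.3, -0.02, -0.5, 3, 1], [0.3, -0.02, -0.5, 6, 1], [0.3, -0.02, -0.5, 3, 1], [0.3, -0.02, -0.5, 0, 1], [0.3, -0.02, -0.5, 0, 1]])

```text
clock: 17.2
eef_pos: [540.5, 130.0, 175.4]
tool_rot: [-3.141, -0.005, -3.082]
force: [-3.6, -2.4, 7.3]
width: 21.0
```

```bash
python3 go.py 546 131 171 3.20
```

```text
shift cm [-0.56  0.07  0.44] turn 0.1 | t 17.2 q [-0.26  0.58 -0.04  1.85  0.03  0.72  1.31] pos [540.5 130.  175.4] yaw -3.082 F [-3.6 -2.4  7.3] w 21.0
```

>>> play_rows(series=[[0, 0, 0, 0, 0.7], [0, 0, 0, 0, 0.4], [0, 0, 0, 0, 0], [0, 0, 0, 0, 0], [0, 0, 0, 0, 0]])

```text
clock: 17.7
eef_pos: [542.8, 130.9, 175.3]
tool_rot: [3.141, -0.0, -3.083]
force: [-0.5, 0.1, 0.8]
width: 81.3
```

>>> play_rows(series=[[0, 0, -3, 0, 0], [0, 0, -7, 0, 0], [0, 0, -11, 0, 0], [0, 0, -13, 0, 0], [0, 0, -13, 0, 0]])

```text
clock: 18.2
eef_pos: [544.7, 131.3, 308.9]
tool_rot: [3.14, 0.007, -3.083]
force: [0.1, -1.0, 0.2]
width: 85.2
```

```bash
cat > kv.py <<'E'
# overlay a key of given axis/depth/phase
from h import *
yaw=.165;c,s_=np.cos(yaw),np.sin(yaw)
az=np.array([-c*.5,-s_*.5,np.sqrt(.75)]);ay=np.array([-s_,c,0]);ax=np.cross(ay,az)
M=np.array([602.8,133.4,83.])
def key(P,depth,ph):  # P in key frame
    P=np.atleast_2d(P).astype(float);X=np.cos(ph)*ax+np.sin(ph)*ay;Y=np.cross(az,X)
    return M+P[:,:1]*X+P[:,1:2]*Y+(P[:,2:]+110-depth)*az
top=[[40,11,30],[40,-11,30],[-40,-11,30],[-40,11,30]];bot=[[40,11,0],[40,-11,0],[-40,-11,0],[-40,11,0]]
E
python3 - <<'E'
from kv import *
s=status.read_state();print(s["eef_pos"],s["tool_rot"],s["force"])
for n in("wrist","scene","top"):
    d=cam(n);cv2.imwrite(f"pics/r_{n}.png",d["img"][...,::-1]);np.save(f"pics/r_{n}.npy",{k:d[k] for k in("K","R","t")},allow_pickle=True)
    for dep in(15,22):print(n,dep,proj(d,key(top,dep,-.2)).round(0).tolist())
w=cv2.imread("pics/r_wrist.png")[...,::-1];sc=cv2.imread("pics/r_scene.png")[...,::-1]
a=crop(w,180,480,0,400,1.3,20);b=crop(sc,280,380,110,210,4,10)
H=max(a.shape[0],b.shape[0]);f=lambda c:cv2.copyMakeBorder(c,0,H-c.shape[0],0,2,0)
cv2.imwrite("pics/s9.png",np.hstack([f(a),f(b)]))
E
```

```text
[544.71349794 131.26198861 308.85445611] [ 3.13992628  0.00682526 -3.08285743] [ 0.09490183 -0.96216146  0.17387962]
wrist 15 [[316.0, 237.0], [291.0, 235.0], [302.0, 148.0], [326.0, 150.0]]
wrist 22 [[317.0, 238.0], [292.0, 235.0], [303.0, 151.0], [326.0, 152.0]]
scene 15 [[334.0, 130.0], [329.0, 136.0], [306.0, 137.0], [311.0, 132.0]]
scene 22 [[335.0, 133.0], [330.0, 139.0], [307.0, 140.0], [312.0, 134.0]]
top 15 [[247.0, 192.0], [258.0, 192.0], [258.0, 229.0], [247.0, 229.0]]
top 22 [[247.0, 191.0], [258.0, 191.0], [259.0, 228.0], [248.0, 227.0]]
```

View pics/s9.png

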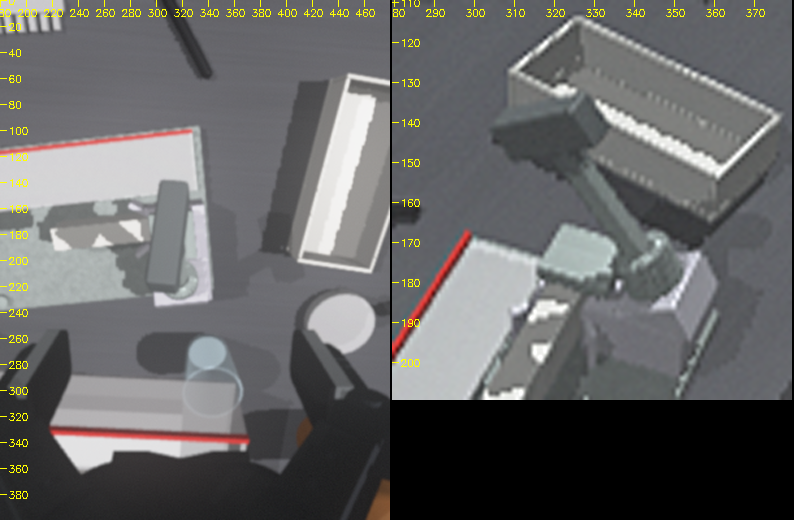

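The viewer budget is now used up (12 pictures), so further checks are numeric. The picture shows the key standing in the head, its handle at wrist px (293–325, 139–221) and shank entering the head at scene (344,172). The beaker stands at wrist (210,300), and the dam is under the jaw. I'll fit the key pose to the edges for depth.

```bash
cat > fit.py <<'E'
from kv import *
from scipy.optimize import differential_evolution
E_=[(0,1),(1,2),(2,3),(3,0)]
def pts():
    t,b=np.array(top,float),np.array(bot,float);L=np.linspace(0,1,25)[:,None]
    return [t[i]+(t[j]-t[i])*L for i,j in E_],[b[i]+(b[j]-b[i])*L for i,j in E_],[t[i]+(b[i]-t[i])*L for i in range(4)]
def pose(P,p):
    dep,ph,t1,t2=p[:4];Rr=R.from_rotvec(t1*ay+t2*ax).as_matrix();C=M-11*az
    return (key(P,dep,ph)-C)@Rr.T+C
SH=lambda sx:np.array([[sx*10.4,0,z] for z in np.linspace(-15,-80,40)])
def fit(views,bounds,seed=0):
    dts=[]
    for im,d in views:
        g=cv2.GaussianBlur(cv2.cvtColor(im,cv2.COLOR_RGB2GRAY),(0,0),.8)
        e=cv2.Canny(g,25,60);dts.append((cv2.distanceTransform(255-e,cv2.DIST_L2,5),d))
    T,B,V=pts()
    # vertices for visibility by face normals
    F={"top":([0,0,1],T),"x+":([1,0,0],[T[0],V[0],V[1],B[0]]),"x-":([-1,0,0],[T[2],V[2],V[3],B[2]]),"y+":([0,1,0],[T[3],V[0],V[3],B[3]]),"y-":([0,-1,0],[T[1],V[1],V[2],B[1]])}
    off={"top":[0,0,30],"x+":[40,0,15],"x-":[-40,0,15],"y+":[0,11,15],"y-":[0,-11,15]}
    def cost(p):
        c=0;n=0
        for k,(dt,d) in enumerate(dts):
            cam_=-d["R"].T@d["t"]
            for f,(nn,segs) in F.items():
                o,q=pose([off[f],np.add(off[f],nn)],p)
                if (q-o)@(cam_-o)<=0: continue
                P=proj(d,pose(np.vstack(segs),p)).astype(np.float32)
                v=cv2.remap(dt,P[None,:,0],P[None,:,1],cv2.INTER_LINEAR,borderValue=9)
                c+=np.minimum(v,5).sum();n+=v.size
        return c/n
    r=differential_evolution(cost,bounds,seed=seed,maxiter=150,popsize=15,tol=1e-6);return r.x,r.fun
E
python3 - <<'E'
from fit import *
v={n:(cv2.imread(f"pics/r_{n}.png")[...,::-1].copy(),np.load(f"pics/r_{n}.npy",allow_pickle=True).item()) for n in("wrist","scene","top")}
b=[(8,30),(-.45,.15),(-.15,.15),(-.1,.1)]
for vs in(["scene"],["wrist"],["scene","wrist"],["scene","wrist","top"]):
    x,f=fit([v[n] for n in vs],b);print(vs,x.round(3),round(f,2),"corners",proj(v["scene"][1],pose(top,x)).round(0).tolist(),proj(v["wrist"][1],pose(top,x)).round(0).tolist())
E
```

```text
['scene'] [ 2.1191e+01 -2.1800e-01 -1.2100e-01 -1.3000e-02] 0.64 corners [[329.0, 132.0], [324.0, 138.0], [304.0, 142.0], [309.0, 136.0]] [[316.0, 219.0], [291.0, 216.0], [304.0, 137.0], [327.0, 139.0]]
['wrist'] [ 2.3571e+01 -1.9700e-01 -1.3100e-01  2.0000e-03] 0.82 corners [[329.0, 133.0], [324.0, 139.0], [304.0, 143.0], [308.0, 138.0]] [[315.0, 219.0], [290.0, 216.0], [302.0, 138.0], [324.0, 139.0]]
['scene', 'wrist'] [20.817 -0.197 -0.123 -0.   ] 0.78 corners [[329.0, 132.0], [324.0, 138.0], [303.0, 142.0], [308.0, 137.0]] [[315.0, 219.0], [290.0, 217.0], [302.0, 137.0], [324.0, 139.0]]
['scene', 'wrist', 'top'] [ 2.0921e+01 -1.9500e-01 -1.2500e-01  1.0000e-03] 0.9 corners [[329.0, 132.0], [324.0, 138.0], [303.0, 142.0], [308.0, 137.0]] [[315.0, 219.0], [290.0, 216.0], [302.0, 137.0], [324.0, 139.0]]
```

```bash
python3 - <<'E'
from fit import *
p=[20.9,-.196,-.124,0]
o,q=pose([[0,0,30],[0,0,31]],p);n=q-o;print("face centre",o.round(1),"normal",n.round(3))
print("corners",pose(top,p).round(1).tolist())
s=status.read_state();Rt=R.from_euler("xyz",s["tool_rot"]).as_matrix()
for k in(25,3):
    P=o+n*k-Rt@np.array([-11,0,11]);print(k,"TCP",P.round(1),"shift",(Rt.T@(P-s["eef_pos"])/10).round(2))
print("inward in tool",(Rt.T@-n).round(3), "axis",(Rt.T@-az).round(3))
E
```

```text
face centre [530.8 121.4 177.2] normal [-0.595 -0.099  0.798]
corners [[562.9, 129.8, 202.2], [563.0, 107.9, 199.6], [498.7, 113.0, 152.3], [498.6, 134.9, 154.9]]
25 TCP [505.  118.3 208.2] shift [ 3.77 -1.    9.64]
3 TCP [518.1 120.5 190.6] shift [ 2.44 -0.85 11.39]
inward in tool [-0.601  0.064  0.796] axis [-0.499  0.053  0.865]
```

>>> play_rows(series=[[1.5, -0.6, 1, 0, 1], [2.6, -1.2, 3, 0, 1], [2.6, -1.2, 5, 0, 1], [2.6, -1.2, 7, 0, 1], [2.6, -1.2, 8.5, 0, 1], [1.9, -1.1, 9.6, 0, 1], [1.25, -1.0, 10.5, 0, 1], [1.25, -1.0, 10.5, 0, 1]])

```text
clock: 19.15
eef_pos: [531.2, 120.0, 199.0]
tool_rot: [-3.141, -0.002, -3.083]
force: [-0.9, -0.1, -0.5]
width: 0.2
```

>>> play_rows(series=[[-0.1, 0.01, 0.13, 0, 1], [-0.2, 0.02, 0.27, 0, 1], [-0.3, 0.03, 0.4, 0, 1], [-0.3, 0.03, 0.4, 0, 1]])

```text
clock: 19.55
eef_pos: [532.1, 120.3, 198.1]
tool_rot: [-3.141, -0.003, -3.083]
force: [-7.8, -1.0, 14.0]
width: 0.2
```

>>> play_rows(series=[[-0.1, 0.01, 0.15, 0, 1], [-0.2, 0.02, 0.3, 0, 1], [-0.2, 0.02, 0.3, 0, 1], [-0.2, 0.02, 0.3, 0, 1]])

```text
clock: 19.95
eef_pos: [531.5, 120.2, 196.9]
tool_rot: [-3.141, -0.007, -3.083]
force: [-17.5, -3.5, 34.2]
width: -0.0
```

```bash
cat > look.py <<'E'
from fit import *
import sys
s=status.read_state();print(round(s["clock"],2),s["eef_pos"].round(1),s["tool_rot"].round(3),s["force"].round(1))
vs=[]
for n in sys.argv[1].split(","):
    d=cam(n);vs.append((d["img"],d))
lo,hi=map(float,sys.argv[2:4])
x,f=fit(vs,[(10,30),(lo,hi),(-.2,.15),(-.12,.12)]);print("depth,phase,t1,t2",x.round(3),round(f,2))
print("top corners",pose(top,x).round(1).tolist())
E
python3 look.py scene -.45 .15
```

```text
19.95 [531.5 120.2 196.9] [-3.141 -0.007 -3.083] [-17.5  -3.5  34.2]
depth,phase,t1,t2 [ 2.1103e+01 -2.0900e-01 -1.3000e-01 -6.0000e-03] 0.79
top corners [[562.3, 129.9, 201.8], [562.1, 108.1, 199.1], [498.2, 114.2, 151.5], [498.3, 136.1, 154.1]]
```

>>> play_rows(series=[[0, 0, -2, 0, 1], [2, 0, -3, 0, 1], [5.6, -0.6, -2.5, 0, 1], [5.6, -0.6, 0, 0, 1], [5.6, -0.6, 3, 0, 1], [5.6, -0.6, 3.4, 0, 1], [5.6, -0.6, 3.4, 0, 1]])

```text
clock: 20.7
eef_pos: [480.4, 111.4, 159.4]
tool_rot: [-3.141, -0.001, -3.083]
force: [-0.7, 0.4, 0.4]
width: 0.2
```

```bash
python3 go.py 487 124 157 3.2
```

```text
shift cm [-0.73  1.22  0.24] turn 0.0 | t 20.7 q [-0.26  0.53 -0.04  2.03  0.04  0.58  1.31] pos [480.4 111.4 159.4] yaw -3.083 F [-0.7  0.4  0.4] w 0.2
```

>>> play_rows(series=[[0, 1.2, 0.2, 0, 1], [-0.5, 1.2, 0.2, 0, 1], [-0.9, 1.2, 0.2, 0, 1], [-1.2, 1.2, 0.2, 0, 1], [-1.5, 1.2, 0.2, 0, 1]])

```text
clock: 21.2
eef_pos: [487.0, 123.7, 157.2]
tool_rot: [-3.139, -0.016, -3.082]
force: [-20.6, -1.0, 16.3]
width: -0.1
```

>>> play_rows(series=[[-0.2, 0, 0, 0, 1], [-0.4, 0, 0, 0, 1], [-0.6, 0, 0, 0, 1], [-0.6, 0, 0, 0, 1]])

```text
clock: 21.6
eef_pos: [487.0, 123.1, 156.5]
tool_rot: [-3.137, -0.028, -3.081]
force: [-26.7, -2.0, 21.4]
width: 0.1
```

```bash
python3 look.py scene -.45 .15
```

```text
21.6 [487.  123.1 156.5] [-3.137 -0.028 -3.081] [-26.7  -2.   21.4]
depth,phase,t1,t2 [24.039 -0.199 -0.169 -0.03 ] 0.63
top corners [[558.6, 133.0, 197.5], [558.5, 111.1, 195.2], [496.7, 116.6, 144.8], [496.8, 138.5, 147.0]]
```

```bash
cat > mfit.py <<'E'
from kv import *
from scipy.optimize import differential_evolution
views=[]
for n in("scene","top"):
    d=cam(n);views.append((cv2.imread(f"pics/{n}0.png"),d))
w=np.load("pics/w3.npy",allow_pickle=True).item();im=np.full((400,640,3),80,np.uint8)
im[20:260,160:480]=cv2.resize(cv2.imread("pics/w3.png"),(320,240),interpolation=cv2.INTER_AREA);views.append((im,w))
dts=[]
for im,d in views:
    g=cv2.GaussianBlur(cv2.cvtColor(im,cv2.COLOR_BGR2GRAY),(0,0),.7);gx=cv2.Sobel(g,cv2.CV_32F,1,0);gy=cv2.Sobel(g,cv2.CV_32F,0,1)
    dts.append((cv2.magnitude(gx,gy),d))
a=np.linspace(0,2*np.pi,120);ci=np.c_[np.cos(a),np.sin(a)]
def hexp(ph):
    v=np.radians(30+60*np.arange(7))+ph;v=np.c_[np.cos(v),np.sin(v)]*9.75/np.cos(np.pi/6)
    return np.vstack([v[i]+(v[i+1]-v[i])*np.linspace(0,1,15)[:,None] for i in range(6)])
def cost(p,ks=(0,1,2)):
    Mp=np.array(p[:3]);c=0
    for k in ks:
        G,d=dts[k]
        for q in(ci*19,hexp(p[3])):
            P=proj(d,Mp+q[:,:1]*ax+q[:,1:]*ay).astype(np.float32)
            v=cv2.remap(G,P[None,:,0],P[None,:,1],cv2.INTER_LINEAR);c-=np.minimum(v,150).mean()
    return c
for ks in((0,1,2),(0,2),(1,2),(0,1),(0,)):
    r=differential_evolution(cost,[(590,615),(120,145),(65,95),(-.4,.1)],args=(ks,),seed=1,popsize=20);print(ks,r.x.round(2),round(r.fun/len(ks),1))
E
python3 mfit.py
```

```text
(0, 1, 2) [ 6.0290e+02  1.3259e+02  8.5210e+01 -2.3000e-01] -252.4
(0, 2) [ 6.0303e+02  1.3282e+02  8.5120e+01 -2.3000e-01] -248.5
(1, 2) [ 6.0153e+02  1.3255e+02  8.9070e+01 -2.0000e-01] -236.2
(0, 1) [ 6.0193e+02  1.3368e+02  8.3280e+01 -2.3000e-01] -277.1
(0,) [ 5.9930e+02  1.3729e+02  7.8770e+01 -1.9000e-01] -290.0
```

>>> play_rows(series=[[0.6, 0, 0, 0, 1], [1.5, 0, 0, 0, 1], [2.5, 0, -1, 0, 1], [2.5, 0, -2, 0, 1]])

```text
clock: 22.15
eef_pos: [475.1, 123.1, 178.4]
tool_rot: [-3.141, -0.0, -3.082]
force: [0.9, -0.2, 0.4]
width: 0.2
```

```bash
python3 look.py scene,top -.45 .15
```

```text
22.15 [475.1 123.1 178.4] [-3.141 -0.    -3.082] [ 0.9 -0.2  0.4]
depth,phase,t1,t2 [19.45  -0.211 -0.13   0.026] 0.68
top corners [[561.9, 125.5, 203.1], [562.2, 103.7, 199.9], [497.9, 110.1, 152.7], [497.7, 131.9, 155.9]]
```

Refined mouth at (602.9, 132.7, 85), screw angle 0.22. With that, the key depth is about 22 mm. It entered freely, stopped sharply there and didn't move under 38 N on top, so it's on the floor. Its handle droops about 7° with the play. Next I'll plan the turn with a fork (half-open fingers) over the handle's lower end.

```bash
cat > plan.py <<'E'
from fit import *
import sys
p0=[20.9,-.2,-.125,0]
def wp(ph,kx=-24,dz=-4):
    p=[p0[0],ph,p0[2],p0[3]];c,e=pose([[kx,0,15],[kx-1,0,15]],p);v=e-c
    return np.array([c[0],c[1],c[2]+dz]),np.arctan2(v[1],v[0])
if __name__=="__main__":
    s=status.read_state();Rt=R.from_euler("xyz",s["tool_rot"]).as_matrix();y0=np.arctan2(Rt[1,0],Rt[0,0])
    print(round(s["clock"],2),s["eef_pos"].round(1),"yaw",round(y0,3),"w",round(s["width"],1),"F",s["force"].round(1),"q7",s["qpos"][6].round(2))
    for ph in map(float,sys.argv[1].split(",")):
        P,yw=wp(ph,*(map(float,sys.argv[2:])));a=(yw-y0+np.pi)%(2*np.pi)-np.pi
        print(ph,P.round(1),"shift",(Rt.T@(P-s["eef_pos"])/10).round(2).tolist(),"turn",round(-np.degrees(a),1))
E
python3 plan.py=0 2>/dev/null; python3 plan.py " -0.2"
```

```text
22.25 [477.8 123.6 179.6] yaw -3.083 w 0.2 F [ 1.1 -0.   0. ] q7 1.29
-0.2 [520.4 124.5 147. ] shift [-4.23, -0.16, 3.28] turn 8.2
```

>>> play_rows(series=[[0, 0, -4, 4, 0.55], [-2, -0.1, -4.5, 8.2, 0.55], [-4.2, -0.15, -4.5, 8.2, 0.55], [-4.2, -0.15, -3, 8.2, 0.55], [-4.2, -0.15, -3, 8.2, 0.55], [-4.2, -0.15, -3, 8.2, 0.55]])

```text
clock: 22.85
eef_pos: [517.6, 124.0, 207.4]
tool_rot: [-3.141, -0.001, 3.057]
force: [0.8, -0.1, 0.2]
width: 38.3
```

```bash
python3 plan.py " -0.2"
```

```text
22.85 [517.6 124.  207.4] yaw 3.057 w 38.3 F [ 0.8 -0.1  0.2] q7 1.2
-0.2 [520.4 124.5 147. ] shift [-0.27, 0.07, 6.04] turn -0.0
```

>>> play_rows(series=[[-0.25, 0.07, 2, 0, 0.55], [-0.25, 0.07, 4, 0, 0.55], [-0.25, 0.07, 5.5, 0, 0.55], [-0.25, 0.07, 6.0, 0, 0.55], [-0.25, 0.07, 6.0, 0, 0.55]])

```text
clock: 23.35
eef_pos: [520.0, 124.6, 147.4]
tool_rot: [-3.141, -0.001, 3.057]
force: [1.6, 0.3, 0.8]
width: 38.4
```

```bash
python3 plan.py " -0.2,-.3,-.4,-.5,-.6,-.7,-.8,-.9"
```

```text
23.35 [520.  124.6 147.4] yaw 3.057 w 38.4 F [1.6 0.3 0.8] q7 1.2
-0.2 [520.4 124.5 147. ] shift [-0.04, -0.01, 0.04] turn -0.0
-0.3 [520.5 126.9 147.4] shift [-0.02, 0.23, 0.0] turn 6.9
-0.4 [520.7 129.2 147.8] shift [-0.03, 0.46, -0.05] turn 13.7
-0.5 [521.2 131.5 148.5] shift [-0.06, 0.69, -0.11] turn 20.2
-0.6 [521.8 133.7 149.2] shift [-0.11, 0.91, -0.19] turn 26.4
-0.7 [522.7 135.7 150.1] shift [-0.17, 1.13, -0.28] turn 32.3
-0.8 [523.7 137.7 151.1] shift [-0.25, 1.33, -0.37] turn 38.0
-0.9 [524.8 139.5 152.2] shift [-0.35, 1.52, -0.48] turn 43.4
```

>>> play_rows(series=[[0, 0.23, 0, 6.9, 0.55], [0, 0.46, -0.05, 13.7, 0.55], [-0.06, 0.69, -0.1, 20.2, 0.55], [-0.1, 0.9, -0.2, 26.4, 0.55], [-0.17, 1.13, -0.3, 32.3, 0.55], [-0.25, 1.33, -0.37, 38, 0.55], [-0.25, 1.33, -0.37, 38, 0.55]])

```text
clock: 24.05
eef_pos: [525.0, 138.6, 152.5]
tool_rot: [3.139, 0.001, 2.395]
force: [0.2, 0.4, 1.1]
width: 38.0
```

```bash
python3 look.py scene,top -1.2 0; python3 plan.py " -.8,-.9,-1,-1.1,-1.2,-1.3,-1.4"
```

```text
24.05 [525.  138.6 152.5] [3.139e+00 1.000e-03 2.395e+00] [0.2 0.4 1.1]
depth,phase,t1,t2 [ 1.2748e+01 -3.9900e-01 -1.2000e-02 -1.7000e-02] 1.0
top corners [[574.0, 125.5, 213.4], [569.9, 104.3, 209.4], [502.5, 124.5, 171.3], [506.6, 145.8, 175.4]]
24.15 [524.6 138.1 152. ] yaw 2.397 w 38.4 F [ 0.3 -0.6 -0.1] q7 0.7
-0.8 [523.7 137.7 151.1] shift [0.04, -0.09, 0.09] turn 0.1
-0.9 [524.8 139.5 152.2] shift [0.08, 0.12, -0.02] turn 5.6
-1.0 [526.1 141.1 153.4] shift [0.09, 0.33, -0.13] turn 10.8
-1.1 [527.6 142.6 154.6] shift [0.08, 0.53, -0.26] turn 15.8
-1.2 [529.1 143.8 155.9] shift [0.05, 0.73, -0.39] turn 20.7
-1.3 [530.8 144.9 157.3] shift [0.0, 0.92, -0.53] turn 25.4
-1.4 [532.5 145.7 158.7] shift [-0.07, 1.1, -0.67] turn 30.1
```

>>> play_rows(series=[[0.08, 0.12, 0, 5.6, 0.55], [0.09, 0.33, -0.13, 10.8, 0.55], [0.08, 0.53, -0.26, 15.8, 0.55], [0.05, 0.73, -0.39, 20.7, 0.55], [0, 0.92, -0.53, 25.4, 0.55], [-0.07, 1.1, -0.67, 30.1, 0.55], [-0.07, 1.1, -0.67, 30.1, 0.55]])

```text
clock: 24.85
eef_pos: [531.8, 145.7, 157.9]
tool_rot: [-3.142, -0.0, 1.871]
force: [1.3, 1.2, -1.8]
width: 38.5
```

```bash
python3 look.py scene,top,wrist -1.6 0;  python3 plan.py " -1.5,-1.6,-1.7"
```

```text
24.85 [531.8 145.7 157.9] [-3.142 -0.     1.871] [ 1.3  1.2 -1.8]
depth,phase,t1,t2 [23.437 -0.181 -0.061 -0.117] 1.45
top corners [[570.3, 146.9, 201.5], [569.3, 124.9, 201.5], [503.2, 128.1, 156.6], [504.2, 150.0, 156.7]]
25.0 [531.7 145.3 157.8] yaw 1.871 w 38.6 F [ 1.5  1.3 -0.9] q7 0.3
-1.5 [534.4 146.3 160.2] shift [0.01, 0.29, -0.24] turn 4.5
-1.6 [536.3 146.6 161.6] shift [-0.01, 0.48, -0.38] turn 9.1
-1.7 [538.2 146.8 163.1] shift [-0.05, 0.66, -0.52] turn 13.7
```

>>> play_rows(series=[[0, 0.29, -0.24, 4.5, 0.55], [0, 0.48, -0.38, 9.1, 0.55], [-0.05, 0.66, -0.52, 13.7, 0.55], [-0.05, 0.66, -0.52, 13.7, 0.55]])

```text
clock: 25.4
eef_pos: [537.5, 147.7, 162.8]
tool_rot: [-3.14, -0.001, 1.632]
force: [-0.8, 1.7, -2.2]
width: 38.6
```

```bash
python3 -c "
from h import *
s=status.read_state();print(s['force'],s['torque'])"
```

```text
[-0.78072196  1.68495209 -2.20698701] [0.6773313  0.26060024 0.36319593]
```

>>> play_rows(series=[[0, -0.2, -0.5, -4, 0.45], [0, -0.2, -2, -4, 0.2], [0, -0.2, -5, -4, 0.2], [0, -0.2, -9, -4, 0.2], [0, -0.2, -13, -4, 0], [0, -0.2, -15, -4, 0], [0, -0.2, -15, -4, 0]])

```text
clock: 26.1
eef_pos: [538.2, 145.8, 316.3]
tool_rot: [3.135, -0.001, 1.701]
force: [-0.7, 0.6, 0.6]
width: 85.6
```

```bash
python3 look.py scene,wrist -1.6 0;python3 look.py scene -1.6 0;python3 look.py wrist -1.6 0
```

```text
26.1 [538.2 145.8 316.3] [ 3.135e+00 -1.000e-03  1.701e+00] [-0.7  0.6  0.6]
depth,phase,t1,t2 [19.946 -1.323 -0.061 -0.033] 0.69
top corners [[558.4, 93.8, 195.0], [541.6, 85.5, 183.4], [514.1, 159.5, 170.4], [530.9, 167.8, 182.0]]
26.2 [536.  146.  312.9] [3.142 0.    1.7  ] [-0.3 -0.5 -0.2]
depth,phase,t1,t2 [21.906 -1.304 -0.075 -0.049] 0.63
top corners [[557.7, 96.2, 193.4], [541.3, 87.5, 181.7], [513.4, 161.0, 166.6], [529.8, 169.6, 178.3]]
26.25 [535.6 146.1 312. ] [-3.14  0.    1.7 ] [-0.2 -0.1 -0.1]
depth,phase,t1,t2 [21.111 -1.328 -0.067 -0.028] 0.84
top corners [[558.4, 93.1, 193.5], [541.7, 84.9, 181.8], [514.3, 159.1, 169.2], [531.0, 167.2, 180.9]]
```

The handle is now at phase -1.32 and more upright (tilt 0.07, which fits a fully seated key). I'll go over it once more to confirm the screw is at its stop.

```bash
sed -i 's/^p0=.*/p0=[20.7,-.2,-.066,-.03]/' plan.py; python3 plan.py " -1.3,-1.45,-1.55,-1.65,-1.75,-1.85,-1.95"
```

```text
26.3 [535.4 146.2 311.6] yaw 1.7 w 85.7 F [0.2 0.4 0.2] q7 0.06
-1.3 [535.7 149.2 161.1] shift [0.3, 0.12, 15.05] turn -14.2
-1.45 [538.5 150.3 163. ] shift [0.38, 0.41, 14.86] turn -6.9
-1.55 [540.5 150.8 164.4] shift [0.4, 0.6, 14.72] turn -2.1
-1.65 [542.4 151.1 165.7] shift [0.41, 0.8, 14.59] turn 2.6
-1.75 [544.4 151.1 167. ] shift [0.38, 1.0, 14.46] turn 7.4
-1.85 [546.4 150.9 168.4] shift [0.33, 1.2, 14.33] turn 12.2
-1.95 [548.4 150.4 169.6] shift [0.26, 1.39, 14.2] turn 17.1
```

>>> play_rows(series=[[0.3, 0.1, 3, -8, 0.45], [0.3, 0.1, 7, -14.2, 0.45], [0.3, 0.1, 11, -14.2, 0.45], [0.3, 0.1, 13.5, -14.2, 0.45], [0.3, 0.1, 14.8, -14.2, 0.45], [0.3, 0.1, 14.8, -14.2, 0.45]])

```text
clock: 26.9
eef_pos: [535.4, 149.2, 162.7]
tool_rot: [-3.137, -0.0, 1.947]
force: [-0.6, -1.0, -0.1]
width: 47.1
```

```bash
python3 plan.py " -1.5,-1.6,-1.7,-1.8,-1.9,-2"
```

```text
26.9 [535.4 149.2 162.7] yaw 1.947 w 47.1 F [-0.6 -1.  -0.1] q7 0.36
-1.5 [539.5 150.6 163.7] shift [-0.02, 0.44, -0.1] turn 9.6
-1.6 [541.5 151.  165. ] shift [-0.05, 0.63, -0.24] turn 14.4
-1.7 [543.4 151.1 166.4] shift [-0.11, 0.82, -0.37] turn 19.2
-1.8 [545.4 151.  167.7] shift [-0.19, 1.0, -0.5] turn 24.0
-1.9 [547.4 150.7 169. ] shift [-0.3, 1.18, -0.63] turn 28.8
-2.0 [549.4 150.1 170.3] shift [-0.42, 1.34, -0.76] turn 33.7
```

>>> play_rows(series=[[0, 0.2, -0.05, 5, 0.45], [0, 0.44, -0.1, 9.6, 0.45], [-0.05, 0.63, -0.24, 14.4, 0.45], [-0.1, 0.82, -0.37, 19.2, 0.45]])

```text
clock: 27.3
eef_pos: [545.3, 151.7, 170.0]
tool_rot: [3.141, -0.0, 1.609]
force: [-1.4, -0.9, 0.3]
width: 46.9
```

```bash
python3 -c "
from h import *
s=status.read_state();print(s['force'],s['torque'])"; python3 plan.py " -1.8,-1.9,-2"
```

```text
[-1.43220584 -0.87945828  0.3235122 ] [-0.160797    0.28699798  0.04328403]
27.3 [545.3 151.7 170. ] yaw 1.609 w 46.9 F [-1.4 -0.9  0.3] q7 0.1
-1.8 [545.4 151.  167.7] shift [-0.07, 0.02, 0.23] turn 4.6
-1.9 [547.4 150.7 169. ] shift [-0.11, 0.21, 0.1] turn 9.4
-2.0 [549.4 150.1 170.3] shift [-0.17, 0.41, -0.02] turn 14.4
```

>>> play_rows(series=[[-0.07, 0.05, 0.2, 4.6, 0.45], [-0.1, 0.2, 0.1, 9.4, 0.45], [-0.1, 0.2, 0.1, 9.4, 0.45]])

```text
clock: 27.6
eef_pos: [546.5, 151.4, 168.9]
tool_rot: [-3.141, -0.001, 1.449]
force: [-4.4, 0.2, 3.1]
width: 47.2
```

```bash
python3 -c "
from h import *
s=status.read_state();print(s['force'],s['torque'])"; python3 plan.py " -1.9,-2,-2.1,-2.2"
```

```text
[-4.3725394   0.23350389  3.05893162] [0.13969529 0.88818079 0.18979333]
27.6 [546.5 151.4 168.9] yaw 1.449 w 47.2 F [-4.4  0.2  3.1] q7 -0.02
-1.9 [547.4 150.7 169. ] shift [-0.06, 0.1, -0.01] turn 0.3
-2.0 [549.4 150.1 170.3] shift [-0.09, 0.31, -0.14] turn 5.2
-2.1 [551.3 149.3 171.5] shift [-0.15, 0.5, -0.26] turn 10.2
-2.2 [553.1 148.3 172.6] shift [-0.23, 0.7, -0.38] turn 15.4
```

>>> play_rows(series=[[-0.1, 0.3, -0.1, 3, 0.45], [-0.15, 0.5, -0.2, 5, 0.45], [-0.15, 0.5, -0.2, 5, 0.45]])

```text
clock: 27.9
eef_pos: [549.3, 150.8, 170.7]
tool_rot: [-3.136, -0.002, 1.365]
force: [-8.6, 2.9, 9.2]
width: 46.8
```

>>> play_rows(series=[[-0.05, 0.2, -0.1, 2, 0.45], [-0.1, 0.4, -0.15, 2, 0.45], [-0.1, 0.4, -0.15, 2, 0.45]])

```text
clock: 28.2
eef_pos: [551.4, 149.8, 172.2]
tool_rot: [-3.132, -0.002, 1.332]
force: [-12.5, 4.2, 11.7]
width: 47.0
```

```bash
python3 -c "
from h import *
s=status.read_state();print(s['force'],s['torque'])"
```

```text
[-12.51745414   4.18545843  11.72351851] [1.03837903 2.54054525 0.43134213]
```

>>> play_rows(series=[[0.1, -0.8, 0, -4, 0.4], [0.1, -0.9, -0.5, -6, 0.2], [0.1, -0.9, -4, -6, 0.2], [0.1, -0.9, -8, -6, 0], [0.1, -0.9, -12, -6, 0], [0.1, -0.9, -14, -6, 0], [0.1, -0.9, -14, -6, 0]])

```text
clock: 28.9
eef_pos: [549.9, 149.9, 315.6]
tool_rot: [3.133, -0.004, 1.431]
force: [0.4, -0.1, -0.2]
width: 85.0
```

```bash
python3 look.py scene,wrist -1.7 -.8;python3 look.py scene -1.7 -.8;python3 look.py wrist -1.7 -.8
```

```text
28.9 [549.9 149.9 315.6] [ 3.133 -0.004  1.431] [ 0.4 -0.1 -0.2]
depth,phase,t1,t2 [20.296 -1.319 -0.022 -0.032] 0.63
top corners [[563.3, 94.6, 196.8], [546.2, 86.2, 185.9], [517.9, 160.0, 173.4], [535.1, 168.4, 184.3]]
29.0 [547.4 150.  311.8] [ 3.140e+00 -1.000e-03  1.431e+00] [ 0.4  0.  -0.2]
depth,phase,t1,t2 [22.512 -1.318 -0.038 -0.055] 0.6
top corners [[561.8, 97.3, 194.8], [544.8, 88.9, 183.7], [517.6, 162.7, 169.4], [534.6, 171.2, 180.5]]
29.05 [546.7 150.  310.8] [-3.141  0.     1.431] [-0.2  0.  -0.5]
depth,phase,t1,t2 [22.208 -1.319 -0.035 -0.027] 0.6
top corners [[563.0, 93.9, 194.4], [546.0, 85.5, 183.2], [517.7, 159.3, 170.8], [534.6, 167.7, 182.0]]
```

```bash
python3 - <<'E'
from h import *
c,s=np.cos(.165),np.sin(.165);W=lambda x,y,z:np.array([572.3+c*x-s*y,26.5+s*x+c*y,z])
for n in("scene",):
    d=cam(n);a=cv2.imread(f"pics/r_{n}.png").astype(int);b=d["img"][...,::-1].astype(int);o=cv2.imread(f"pics/{n}0.png").astype(int)
    D=lambda p,q,P,r:(np.abs(p-q).max(2)[int(P[1])-r:int(P[1])+r,int(P[0])-r:int(P[0])+r]>40).sum()
    for nm,P,r in(("dam end",W(5,-30,45),12),("thin key",np.array([424.8,-319,145]),12)):
        q=proj(d,P)[0];print(n,nm,q.round(0),"px changed vs after slide",D(a,b,q,r),"vs start",D(o,b,q,r))
    q=(393,192);print("beaker changed vs start",D(o,b,q,18))
# dam -y end from wrist/top: bright blob extent in scene
E
```

```text
scene dam end [306. 212.] px changed vs after slide 65 vs start 326
scene thin key [157. 249.] px changed vs after slide 175 vs start 236
beaker changed vs start 0
```

```bash
python3 go.py 330 400 320 2.0
```

```text
shift cm [ 21.73 -24.91  -0.97] turn -32.6 | t 29.15 q [-0.71  0.5   0.62  1.68 -0.32  1.07 -0.14] pos [546.3 150.  310. ] yaw 1.431 F [-0.5  0.1  0.4] w 85.4
```

>>> play_rows(series=[[0, 0, -3, 0, 0], [21.7, -24.9, -3, -32.6, 0], [21.7, -24.9, -3, -32.6, 0], [21.7, -24.9, -3, -32.6, 0], [21.7, -24.9, -3, -32.6, 0], [21.7, -24.9, -3, -32.6, 0], [21.7, -24.9, -3, -32.6, 0], [21.7, -24.9, -3, -32.6, 0]])

```text
clock: 29.95
eef_pos: [326.9, 402.7, 340.0]
tool_rot: [-3.139, -0.001, 2.005]
force: [1.0, -0.7, 0.4]
width: 85.3
```

```bash
python3 look.py scene,top -1.7 -.8; python3 - <<'E'
from h import *
for n in("scene","top"):
    d=cam(n);b=d["img"][...,::-1].astype(int);o=cv2.imread(f"pics/{n}0.png").astype(int);m=np.abs(b-o).max(2)>40
    def rep(nm,P,r=14):
        q=proj(d,P)[0].round().astype(int);print(n,nm,q,m[q[1]-r:q[1]+r,q[0]-r:q[0]+r].sum())
    rep("thin key",[424.8,-319,145]);rep("big key slot",[528,-312,145]);rep("beaker",[695,170,40])
    if n=="top":
        c,s=np.cos(.165),np.sin(.165);W=lambda x,y,z:np.array([572.3+c*x-s*y,26.5+s*x+c*y,z])
        for y in range(-50,0,4):
            q=proj(d,W(5,y,52))[0];print(y,b[int(round(q[1])),int(round(q[0]))].mean().round(),end="; ")
E
```

```text
29.95 [326.9 402.7 340. ] [-3.139e+00 -1.000e-03  2.005e+00] [ 1.  -0.7  0.4]
depth,phase,t1,t2 [20.354 -1.311 -0.027 -0.032] 0.73
top corners [[563.0, 94.7, 196.7], [546.0, 86.1, 185.7], [517.3, 159.7, 172.8], [534.3, 168.2, 183.8]]
scene thin key [157 249] 2
scene big key slot [196 270] 362
scene beaker [378 189] 0
top thin key [473 272] 0
top big key slot [468 221] 342
top beaker [247 151] 0
-50 79.0; -46 89.0; -42 89.0; -38 91.0; -34 86.0; -30 198.0; -26 142.0; -22 131.0; -18 130.0; -14 137.0; -10 141.0; -6 130.0; -2 139.0;
```

```bash
python3 -c "
from cell import order;print(order.finish_job())"
```

```text
the job is handed in; nothing more can be done
None
```

I slid the dam home against the end stop and turned the clamp screw to its stop with the larger key, then handed the job in at about 30 s of the 67 s allowed. The key is still standing in the screw. No verdict was reported.

**How it went**
- **Dam:** it slid under the jaw and stopped firmly, with pushing force up to about 17 N.
- **Key:** the tool only points down, so I tilted the key about 30° in the grip by levering it on the rack hole's edge. It went into the slanted socket and stopped sharply.
- **Screw:** I turned it with half-open fingers placed over the handle.

**Last checks**
- **Dam home:** its -y end shows at caster y between -34 and -30 mm; home is -30.
- **Screw at its stop:** pushing the handle with about 17 N left it at 1.32 rad. That fits the 1.2 rad stop plus the play of the hex in the socket.
- **Key depth:** image fits gave about 20 to 22.5 mm, using a mouth position probably about 2 mm too low; full depth is 22 mm. It did not go deeper under 38 N on its handle.
- **Other objects:** the thin key and the beaker show no change from the start pictures. The arm was clear of everything.

**What disagreed or was uncertain**
- **Droop:** before turning, the handle hung about 7° low, more than the roughly 5° I worked out for a fully seated key. After turning it was about 2°.
- **Seating:** full seating is inferred from those fits and forces, not measured directly.
- **Failed push:** one attempt to straighten the handle, at up to 34 N, only pressed it further down, so I backed off.

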